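Fish bearing caps out of the soak tank and refit them

TASK

With the long hook, fish every bearing cap out of the deep soak tank by its lifting eye and stand them all upright on the rubber drip mat; only then fit each cap onto its own housing base, the one whose studs line up with its bolt slots, so that it sits fully home, flush and square. Hang the hook back on its bracket as it hung before, never put the gripper's fingers on a cap inside the tank, do not drop a cap, and leave the other things on the bench where they are.

Things in the scene. Friction and masses are not known exactly. Their poses are not given: they have to be found in the camera images.
- cap_a: cap (upper half) of split bearing housing, 0.3 kg, 112 x 48 mm (x, y). Arch |x|<31, 31 mm tall, side faces y=+-24, half bore along y, radius 17. Flange |x| 31-56 at each end, 14 thick, with a 14 mm wide bolt slot open at the end, closed at |x|=36; slots both at y=+13 (fits one way round only). Origin: centre of underside, z up. Starts upright in a tank cell, x along the cell; may be absent.
- eye_a (a point): centre of the top bar of cap_a's steel lifting eye, 64 mm above the cap's origin, axes as the cap's: a ring of 7 mm bar standing on the arch in the plane x=0 (one looks through it along x), 45 mm wide outside, 31 mm inside; clear height in the middle 29 mm, from the arch top (cap z=31) to the bar's underside (z=60).
- cap_b: cap (upper half) of split bearing housing, 0.3 kg, 112 x 48 mm (x, y). Arch |x|<31, 31 mm tall, side faces y=+-24, half bore along y, radius 17. Flange |x| 31-56 at each end, 14 thick, with a 14 mm wide bolt slot open at the end, closed at |x|=36; slots y=+13 at +x, -13 at -x (fits either way round). Origin: centre of underside, z up. Starts upright in a tank cell, x along the cell; may be absent.
- eye_b (a point): centre of the top bar of cap_b's steel lifting eye, 64 mm above the cap's origin, axes as the cap's: a ring of 7 mm bar standing on the arch in the plane x=0 (one looks through it along x), 45 mm wide outside, 31 mm inside; clear height in the middle 29 mm, from the arch top (cap z=31) to the bar's underside (z=60).
- cap_c: cap (upper half) of split bearing housing, 0.3 kg, 112 x 48 mm (x, y). Arch |x|<31, 31 mm tall, side faces y=+-24, half bore along y, radius 17. Flange |x| 31-56 at each end, 14 thick, with a 14 mm wide bolt slot open at the end, closed at |x|=36; slots both at y=0 (fits either way round). Origin: centre of underside, z up. Starts upright in a tank cell, x along the cell; may be absent.
- eye_c (a point): centre of the top bar of cap_c's steel lifting eye, 64 mm above the cap's origin, axes as the cap's: a ring of 7 mm bar standing on the arch in the plane x=0 (one looks through it along x), 45 mm wide outside, 31 mm inside; clear height in the middle 29 mm, from the arch top (cap z=31) to the bar's underside (z=60).
- base_a: lower half of split housing, 1.5 kg, loose: foot 150 x 52 x 14 mm, body 112 x 48 mm, parting face 45 mm up, half bore along y. Two upright studs, 8 mm thick, 24 mm tall, at x=+-44, y as in the slots of cap_a: both at y=+13. Origin: centre of underside. Cap home: its origin 45 mm above this one, axes parallel. No cap present: stays empty.
- base_b: lower half of split housing, 1.5 kg, loose: foot 150 x 52 x 14 mm, body 112 x 48 mm, parting face 45 mm up, half bore along y. Two upright studs, 8 mm thick, 24 mm tall, at x=+-44, y as in the slots of cap_b: y=+13 at +x, -13 at -x. Origin: centre of underside. Cap home: its origin 45 mm above this one, axes parallel. No cap present: stays empty.
- base_c: lower half of split housing, 1.5 kg, loose: foot 150 x 52 x 14 mm, body 112 x 48 mm, parting face 45 mm up, half bore along y. Two upright studs, 8 mm thick, 24 mm tall, at x=+-44, y as in the slots of cap_c: both at y=0. Origin: centre of underside. Cap home: its origin 45 mm above this one, axes parallel. No cap present: stays empty.
- tank: fixed, drained sheet-metal soak tank, open on top: 142 (x) x 214 (y) x 172 mm tall, walls 4 mm, floor 5 mm; three cells side by side, centred at y = -70, 0, +70 mm, each 134 (x) by 66 mm (y) inside. Too deep and narrow for the gripper: only the hook goes in. Origin: centre of its underside.
- picker: long steel hook, 178 mm overall, 0.15 kg, upright on the hanger. Origin: centre of the 7 mm bar at the hook's bottom; z up along the tool, x towards the open tip. Hook: a U in the x-z plane; tip at x=+12, its end 15.5 mm above the origin; shank at x=-12 up to z=40, on the z axis from z=60 up. Collar 35 mm across at z=98-105; handle above it.
- picker_grip (a point): middle of the hook's wooden handle (20 x 20 mm, 70 mm long), 140 mm above the picker's origin, axes as the picker's.
- hanger: fixed bracket: two level rails along x, 14 mm gap between them (y=+-11), top 114 mm up, x -30 to 43, open at the -x end; post under them at x 27-43; foot 90 x 66 mm centred at x=5. The hook hangs by its collar on the rails, shank in the gap, tip to +x: picker origin 16 mm up, x about -5, y 0. It is lifted 15 mm and drawn out to -x. Origin: on the bench.
- mat: fixed black ribbed rubber drip mat, 150 (x) x 320 (y) mm, top 4 mm above the bench. Origin: centre of its underside.
- screwdriver: bystander, leave it alone: screwdriver lying on the bench, 210 mm; origin under its middle.
- spray_can: bystander, leave it alone: spray can, 55 mm across, 160 mm tall; origin at the centre of its underside.
- bits_box: bystander, leave it alone: yellow two-part open box, 90 x 150 x 45 mm; origin at the centre of its underside.
- tin: bystander, leave it alone: steel tin, 76 mm across, 100 mm tall; origin at the centre of its underside.
- bearing: bystander, leave it alone: loose bearing ring, 72 mm across, 18 mm tall; origin at the centre of its underside.
Mind the look-alikes: they are no part of the job. What is shaped like the cap_a but blue or orange is not meant. What is shaped like the hanger but turquoise is not meant.

How it is judged:
By the outcome, as a careful person would: the job done as asked, in the order asked, and still so for the second after the job is handed in, with the robot touching nothing.
Of cap_a, cap_b, cap_c only 2 to 3 are there at a start; the rules pass over those that are not, and their reading is None.
At some moment in a run one of base_a, base_b, base_c may be knocked a few centimetres aside while the robot is not near it.
It also fails if it takes over 210 s, if anything falls off the work surface, if the arm or the gripper's body presses on something with over 40 N, if the wrist force passes 120 N, or if a joint passes its speed limit or range.

ROBOT

A 6-joint arm with a two-finger parallel gripper is mounted at the origin on the work surface. World frame = base frame: x ahead of the robot, y to its left, z up, the work surface at z = 0. Lengths are in mm, angles in rad, forces in N, time in s.
With the tool pointing down it reaches from about 250 to 775 mm from the base axis. Payload 4 kg.
Tool frame: the origin (TCP) lies midway between the tips of the shut fingers; the grasp point (between the pads) lies 19 mm behind it; z points along the fingers, y is the line along which they close (so a half turn about z gives the same grasp; the last joint's range is limited). The gripper opens to 94 mm and grips with 3 to 60 N. Pads are 16 mm wide; open, the fingers measure 119 mm over their backs; the gripper's body (75 mm by 177 mm) begins 78 mm behind the grasp point.
Start: joints at [-1.44, 0.087, 1.371, -0, 1.684, -0.103], TCP at [127.418, -535.056, 205.506] pointing down, gripper open.
Joint ranges: [-3.1, 3.1], [-0.76, 2.03], [0.27, 2.55], [-1.08, 4.22], [0.17, 2.65], [-2.57, 2.57]. Speed limits (rad/s): [2.79, 2.79, 3.14, 3.14, 3.14, 3.14].

INTERFACE

Orientations are given as a unit quaternion [x, y, z, w].
In Python, from rig import robot gives the robot as it stands.
- The arm moves only by the tool send_rows, never from a script. Its arguments are lists of equal length, an entry for each row: "linear": the shift along the world's x, y, z in cm, a list of three; "angular": the turn, a rotation vector about the world's x, y, z in degrees, a list of three; "gripper": the opening, from -1 (shut) to 1 (fully open), so that 0 is half open. In form: {"linear": [[x, y, z], ...], "angular": [[wx, wy, wz], ...], "gripper": [gripper, ...]}. A call has 1 to 5 rows; each row shifts and turns the commanded pose from where the row before left it; what a row does not reach is not made up. A row lasts 1/12 s, in which the tool goes at most 41.7 mm and 7.16 degrees, less where a joint would pass 70% of its speed; a pose out of reach is approached as far as the arm can. A call is refused whole if a number of a shift passes 4.17 or a number of a turn 7.16, either way. A call with a gripper value outside its range is refused whole. The fingers move at their own pace and stop on an object; "force" is the grip in N (left out, the last holds). Time passes only in rows, so rows that do not move let the fingers close. It gives the time, the measured TCP pose, the force and the opening at its end, in the units of the state.
- robot.get_obs(): the state, without advancing time (a new reading comes with each control period).
- robot.read_camera(name): name is "side" or "top"; returns (picture, depth): 384x512x3 uint8, red, green, blue; 384x512 float32, mm along the optical axis (not along the pixel's ray), 0 where there is no reading.
- robot.camera_model(name): a dict with "K" (3x3 intrinsics, pixels), "dist_coeffs" ([k1, k2, p1, p2, k3] as OpenCV has them; the pictures are not rectified), "rvec" (rotation vector, rad) and "tvec" (3), from world to camera coordinates, as OpenCV has them. Camera axes: x right, y down, z forward; pixel columns grow to the right and rows downward; lengths in mm; the calibration is good to about 2 mm. A picture is of the moment at which its call begins. camera_model takes no time and is no camera call.
- robot.hand_in(): hands the job in, once; it reports no verdict.
The state is a dict: "time": time; "joint_pos": joint angles; "joint_vel": joint speeds; "effort": joint torques, N m; "position": TCP position; "eef_rot": TCP orientation; "wrist_force": force on the tool from outside, world axes, zero at the start; "ft_torque": the same for the moment, N m; "gripper_width": opening from 0.0 (shut) to 1.0 (fully open).
Only numpy, scipy, OpenCV 4.12 (cv2) and the standard library are available. Lean on these libraries where they do the work, as an engineer would, in place of code of your own. Each camera call takes 0.05 s, during which the arm holds its last target. There are 200 camera calls.

## Working session

There is one attempt and no reset: what is moved stays moved. The work goes in short steps, Python scripts to look and compute and a tool call to move; the robot and the scene stay as the last step left them, time stands still between calls to the robot, and variables do not carry over. Pictures are saved under pics/ and viewed, on a budget of 14 in all, crops included, one or two more only if the job needs it, and the job is handed in when it is done.

Besides the shell and the picture viewer there is one more tool, called after "Request:" as name(argument=value, ...) on one line, values as JSON. send_rows: Moves the arm, as the interface text tells. Its arguments: {"type":"object","properties":{"linear":{"type":"array"},"angular":{"type":"array"},"gripper":{"type":"array"},"force":{"type":"number"}},"required":["linear","angular","gripper"]}

```bash
ls; mkdir -p pics
cat > h.py <<'E'
import numpy as np, cv2
from rig import robot
def cam(n):
    m=robot.camera_model(n); K=np.array(m["K"],float);d=np.array(m["dist_coeffs"],float)
    R,_=cv2.Rodrigues(np.array(m["rvec"],float)); t=np.array(m["tvec"],float).ravel(); return K,d,R,t
def ray(n,uv):
    K,d,R,t=cam(n); p=cv2.undistortPoints(np.array(uv,float).reshape(-1,1,2),K,d).reshape(-1,2)
    r=np.c_[p,np.ones(len(p))]; return -R.T@t, r@R   # world dirs
def atz(n,uv,z):
    c,r=ray(n,uv); s=(z-c[2])/r[:,2]; return c+s[:,None]*r
def cloud(n,dep):
    h,w=dep.shape; uv=np.stack(np.meshgrid(np.arange(w),np.arange(h)),-1).reshape(-1,2)
    c,r=ray(n,uv); P=c+dep.reshape(-1,1)*r; P[dep.ravel()==0]=np.nan; return P.reshape(h,w,3)
def proj(n,P):
    m=robot.camera_model(n); return cv2.projectPoints(np.array(P,float).reshape(-1,1,3),np.array(m["rvec"],float),np.array(m["tvec"],float),np.array(m["K"],float),np.array(m["dist_coeffs"],float))[0].reshape(-1,2)
def grab(n,tag):
    p,d=robot.read_camera(n); np.savez("pics/%s.npz"%tag,p=p,d=d); return p,d
def save(tag,img,s=1):
    img=cv2.resize(img,None,fx=s,fy=s,interpolation=cv2.INTER_CUBIC); cv2.imwrite("pics/%s.png"%tag,img[:,:,::-1])
E
python3 - <<'E'
from h import *
for n in("top","side"):
    p,d=grab(n,n+"0"); save(n+"0",p,1.5)
    K,dd,R,t=cam(n); print(n,-R.T@t,R[2],K[0,0])
E
```

```text
pics
top [ 400.2265396   -19.86442054 1488.85441855] [ 0.10317626 -0.01164428 -0.99459493] 459.6730043025984
side [308.05600162 996.62483069 826.01882794] [ 0.18577813 -0.80804168 -0.55906629] 368.95041013691855
```

View pics/top0.png

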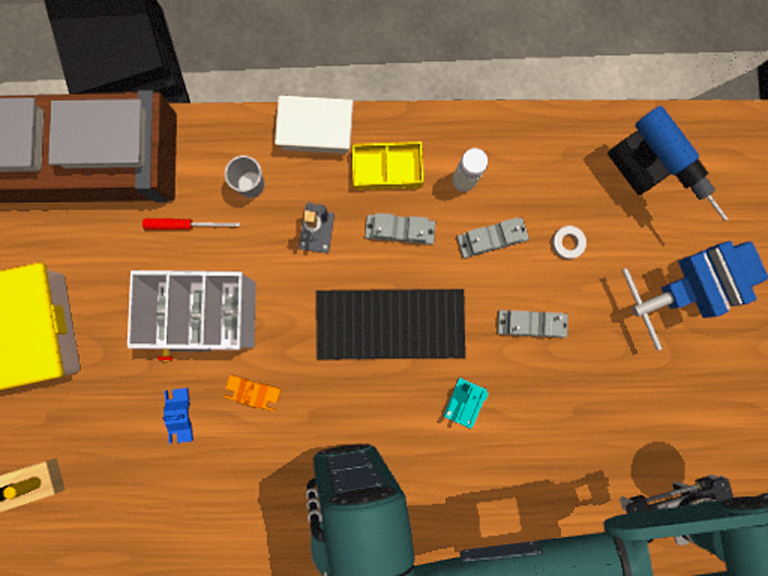

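View pics/side0.png

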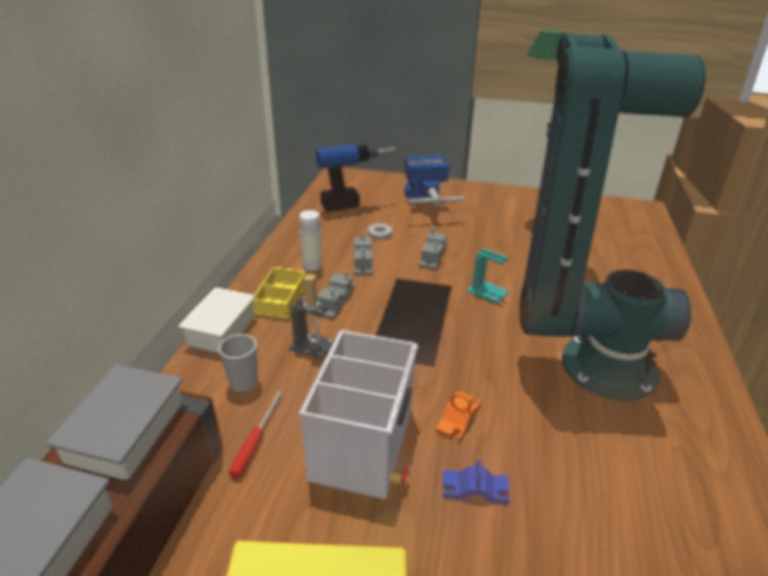

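The top view (up = +x, left = +y) shows the tank at pixels (128-255, 270-350) with caps in the middle and right cells and the left cell apparently empty. The hanger with the hook is at (316,225), the three bases at (400,228), (492,238) and (532,324), and the mat at (390,325). Next I'll enlarge these.

Run:
```python
from h import *
z=np.load("pics/top0.npz");p=z["p"];d=z["d"]
def crop(x0,y0,w,h,W,H): return cv2.resize(p[y0:y0+h,x0:x0+w],(W,H),interpolation=cv2.INTER_CUBIC)
A=crop(80,176,96,60,480,300); B=crop(190,130,60,60,300,300)   # 5x
C=crop(240,136,116,40,580,200); D=crop(322,200,60,40,200,133)
D=cv2.copyMakeBorder(D,0,67,0,0,cv2.BORDER_CONSTANT)
save("c1",np.vstack([np.hstack([A,B]),np.hstack([C,D])]))
P=cloud("top",d)
def reg(x0,y0,x1,y1): return P[y0:y1,x0:x1].reshape(-1,3)
t=reg(80,170,176,240); m=t[:,2]
for lo,hi in((160,185),(50,85),(20,45)):
    s=t[(m>lo)&(m<hi)]; print(lo,len(s),np.nanmin(s,0).round(),np.nanmax(s,0).round())
s=t[(m>165)&(m<180)]
print("rim pct",np.percentile(s,[1,5,50,95,99],axis=0).round(1))
```

```text
160 853 [405. 222. 160.] [554. 440. 180.]
50 572 [408. 222.  50.] [551. 437.  85.]
20 829 [385. 223.  20.] [551. 436.  45.]
rim pct [[405.1 223.5 165.3]
 [408.2 225.3 166. ]
 [474.5 355.1 171. ]
 [552.5 435.8 176.1]
 [553.6 437.7 177.6]]
```

View pics/c1.png

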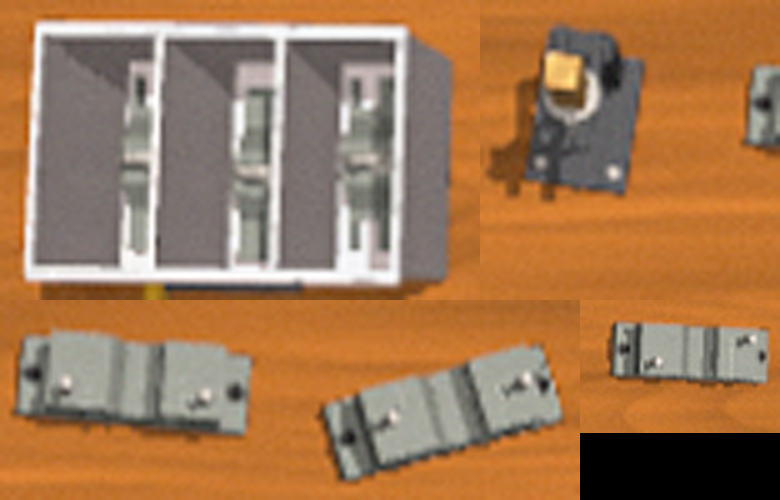

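All three cells do hold a cap: rings are visible at crop (137,160), (255,172) and (365,160). Now I'll fit poses from the depth clouds.

```bash
cat >> h.py <<'E'
def rect(xy):
    (c,(w,h),a)=cv2.minAreaRect(np.array(xy,np.float32))
    if w<h: w,h,a=h,w,a+90
    a=(a+90)%180-90
    return np.round(c,1),round(w,1),round(h,1),round(a,2)
def trim(s,r=6,k=4):
    from scipy.spatial import cKDTree
    n=cKDTree(s).query_ball_point(s,r,return_length=True); return s[n>=k]
E
python3 - <<'E'
from h import *
z=np.load("pics/top0.npz");p=z["p"].astype(int);P=cloud("top",z["d"])
def reg(x0,y0,x1,y1,lo,hi):
    q=P[y0:y1,x0:x1].reshape(-1,3);c=p[y0:y1,x0:x1].reshape(-1,3);k=(q[:,2]>lo)&(q[:,2]<hi);return q[k],c[k]
q,c=reg(80,170,176,240,162,182); k=c.min(1)>190; print("tank",rect(trim(q[k][:,:2])),np.median(q[k][:,2]))
for n,b in dict(b1=(238,136,296,168),b2=(300,140,358,176),b3=(326,200,384,230)).items():
    q,c=reg(*b,36,52); print(n,rect(trim(q[:,:2])),np.median(q[:,2]).round(1),len(q))
    q,c=reg(*b,6,20); print("  foot",rect(trim(q[:,:2])),len(q))
q,c=reg(200,185,320,245,-5,12);k=c.max(1)<60; print("mat",rect(trim(q[k][:,:2])))
q,c=reg(190,130,226,172,-5,300)
for lo,hi in((4,16),(100,124),(175,205)):
    k=(q[:,2]>lo)&(q[:,2]<hi)&(c.max(1)<130 if hi<150 else True); s=q[k]; print("hang",lo,len(s),rect(s[:,:2]) if len(s)>3 else s, np.median(s,0).round(1))
z=np.load("pics/side0.npz");S=cloud("side",z["d"]); q=S.reshape(-1,3)
k=(q[:,2]>175)&(q[:,2]<200)&(abs(q[:,0]-600)<80)&(abs(q[:,1]-110)<80); print("side handle",k.sum(),np.median(q[k],0))
# ortho maps hanger at 3 px/mm from both clouds
a=np.zeros((480,480,3),np.uint8);b=a.copy()
for im,cl,cp,sp in((a,P,p,3),(b,S,z["p"],3)):
    for v,col in zip(cl.reshape(-1,3),cp.reshape(-1,3)):
        if np.isnan(v[0]):continue
        x,y=int(240-(v[1]-115)*3),int(240-(v[0]-600)*3)
        if 0<=x<480 and 0<=y<480 and 4<v[2]<250: cv2.circle(im,(x,y),3,tuple(int(t) for t in cv2.applyColorMap(np.uint8([[min(255,v[2]*1.3)]]),cv2.COLORMAP_JET)[0,0]),-1)
save("orth",np.hstack([a,b]),.8)
E
```

```text
tank (array([480. , 331.3]), 215.8, 147.2, 88.98) 171.18304916175475
b1 (array([657.6, -92.2]), 112.1, 49.2, 84.37) 44.8 363
  foot (array([659.1, -91.9]), 150.1, 52.3, 82.54) 242
b2 (array([ 637.3, -293.7]), 113.2, 48.4, -74.87) 44.6 377
  foot (array([ 637.7, -294.5]), 152.8, 52.4, -74.61) 224
b3 (array([ 452., -376.]), 114.5, 47.7, 86.48) 44.9 401
  foot (array([ 451.6, -375.1]), 152.4, 52.2, 85.33) 214
mat (array([454.3, -69.1]), 316.6, 147.0, -90.0)
hang 4 276 (array([658.4,  96.7]), 87.8, 79.7, -8.39) [641.9  81.5   8.1]
hang 100 115 (array([659. ,  90.3]), 73.5, 38.9, -10.33) [679.6  83.9 111.9]
hang 175 56 (array([653.3,  89.3]), 20.5, 19.6, -9.44) [651.3  89.1 189.7]
side handle 52 [654.69008289  96.0949265  186.91772671]
```

View pics/orth.png

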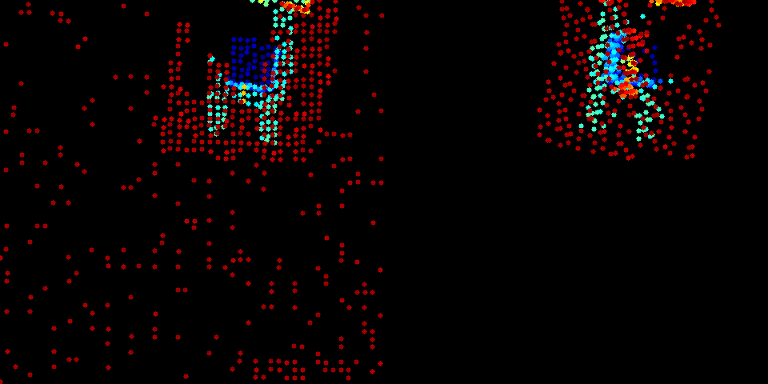

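Run:
```python
from h import *
z=np.load("pics/top0.npz");p=z["p"].astype(int);P=cloud("top",z["d"]);q=P[170:240,80:176].reshape(-1,3)
from scipy.spatial.transform import Rotation as Rr
o=robot.get_obs();R=Rr.from_quat(o["eef_rot"]).as_matrix();print("toolx",R[:,0].round(3),"tooly",R[:,1].round(3),o["gripper_width"])
# tank frame
a=np.deg2rad(-1.02);T=np.array([[np.cos(a),np.sin(a)],[-np.sin(a),np.cos(a)]])
l=(q[:,:2]-[480,331.3])@T.T
for i,cy in enumerate((70,0,-70)):
    k=(abs(l[:,1]-cy)<33)&(abs(l[:,0])<66)
    for lo,hi in((58,78),(32,42),(14,25)):
        kk=k&(q[:,2]>lo)&(q[:,2]<hi)&(abs(l[:,0])<62)
        s=l[kk]
        if lo==58: s=s[abs(s[:,0])<25]
        if len(s): print(cy,lo,len(s),"x",np.percentile(s[:,0],[0,10,50,90,100]).round(1),"y",np.percentile(s[:,1],[0,10,50,90,100]).round(1))
im=z["p"][170:246,78:180]; save("tank",im,7.5)
```

```text
toolx [0.973 0.232 0.   ] tooly [ 0.232 -0.973 -0.002] 0.9981945097411672
70 58 37 x [-16.2  -9.9   2.7  16.2  24.4] y [ 66.6  72.9 101.2 102.2 102.6]
70 32 74 x [-59.  -28.7  -2.   37.2  61.6] y [ 74.6  79.2  93.3 102.4 102.8]
70 14 109 x [-61.9 -49.1 -20.3  46.8  59.4] y [ 79.7  82.9  91.3 102.2 102.8]
0 58 42 x [-24.8 -15.4  -3.1  15.8  24.3] y [-10.5  -3.6  30.   31.7  32.1]
0 32 95 x [-61.5 -23.4  -4.7  28.8  55.4] y [-2.9  1.1 14.5 31.5 32.7]
0 14 150 x [-61.3 -51.7  -2.5  45.   60.2] y [ 0.5  5.  15.  31.1 32.6]
-70 58 51 x [-24.5 -14.8   3.5  12.7  24.6] y [-82.8 -76.9 -55.6 -38.7 -37.9]
-70 32 78 x [-57.9 -20.9  -4.   18.1  30.5] y [-77.2 -73.8 -59.2 -40.  -38.5]
-70 14 141 x [-60.7 -44.9 -19.3  51.2  58.2] y [-74.  -72.2 -62.3 -46.2 -37. ]
```

View pics/tank.png

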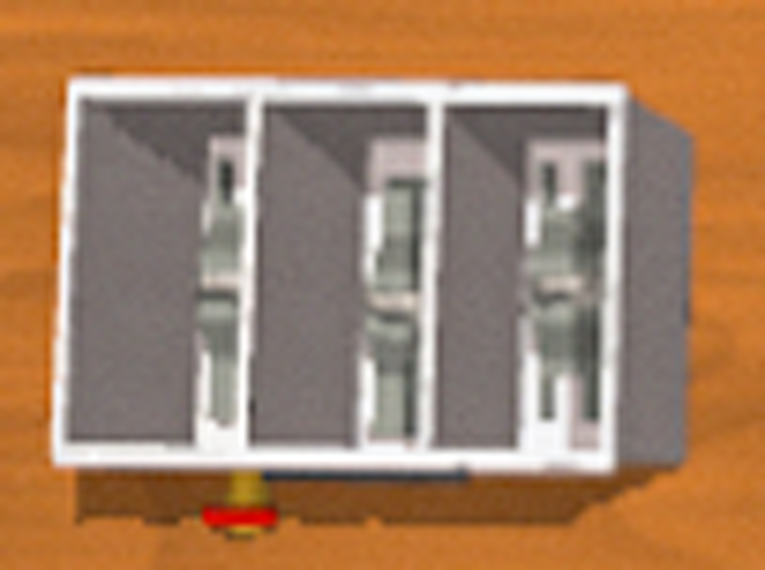

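Run:
```python
from h import *
f=lambda x,y:((x+.5)/7.5-.5+78,(y+.5)/7.5-.5+170)
a=np.deg2rad(-1.02);T=np.array([[np.cos(a),np.sin(a)],[-np.sin(a),np.cos(a)]])
def show(n,x,y,z):
    w=atz("top",[f(x,y)],z)[0]; print(n,w.round(1),"tank",((w[:2]-[480,331.3])@T.T).round(1))
show("rimTL",68,77,172);show("rimTR",626,84,172);show("rimBL",52,467,172);show("rimBR",614,472,172)
for n,bar,t,b,e in(("1",(220,290),150,425,203),("2",(385,302),178,437,380),("3",(560,288),158,422,532)):
    show(n+" bar",*bar,72.5); show(n+" top end",bar[0],t,19); show(n+" bot end",bar[0],b,19); show(n+" left edge",e,(t+b)/2+70,19)
```

```text
rimTL [556.9 435.8 172. ] tank [ 75.  105.9]
rimTR [551.8 220.2 172. ] tank [  73.8 -109.8]
rimBL [407.4 438.5 172. ] tank [-74.5 105.8]
rimBR [403.5 223.7 172. ] tank [ -74.6 -108.9]
1 bar [479.8 405.1  72.5] tank [-1.5 73.8]
1 top end [542.9 422.4  19. ] tank [61.2 92.2]
1 bot end [425.4 420.1  19. ] tank [-56.2  87.9]
1 left edge [454.1 427.9  19. ] tank [-27.6  96.2]
2 bar [474.2 336.9  72.5] tank [-5.9  5.5]
2 top end [530.1 351.2  19. ] tank [49.7 20.7]
2 bot end [419.6 349.6  19. ] tank [-60.7  17.2]
2 left edge [444.9 352.1  19. ] tank [-35.5  20.2]
3 bar [479.2 264.9  72.5] tank [  0.4 -66.4]
3 top end [537.9 276.2  19. ] tank [ 58.8 -54.1]
3 bot end [425.2 275.1  19. ] tank [-53.8 -57.1]
3 left edge [451.7 287.3  19. ] tank [-27.5 -44.5]
```

Working positions: hook handle about (653, 89) with its tip along yaw -9.5°; eyes about (482,403), (474,328) and (480,263) in world. I'm flying above the hook.

Request:
send_rows(linear=[[2.6,3.1,0.6],[2.6,3.1,0.6],[2.6,3.1,0.6],[2.6,3.1,0.6],[2.6,3.1,0.6]], angular=[[0,0,-1.1],[0,0,-1.1],[0,0,-1.1],[0,0,-1.1],[0,0,-1.1]], gripper=[0,0,0,0,0], force=50)

```text
time: 0.52
position: [258.0, -378.3, 235.2]
eef_rot: [0.998, 0.068, -0.0, -0.0]
wrist_force: [0.5, -0.0, 0.2]
gripper_width: 0.68
```

Request:
send_rows(linear=[[2.6,3.1,0.6],[2.6,3.1,0.6],[2.6,3.1,0.6],[2.6,3.1,0.6],[2.6,3.1,0.6]], angular=[[0,0,-1.1],[0,0,-1.1],[0,0,-1.1],[0,0,-1.1],[0,0,-1.1]], gripper=[0,0,0,0,0])

```text
time: 0.93
position: [388.1, -223.1, 265.5]
eef_rot: [1.0, 0.02, -0.0, -0.0]
wrist_force: [0.5, -0.1, -0.0]
gripper_width: 0.499
```

Request:
send_rows(linear=[[2.6,3.1,0.4],[2.6,3.1,0.4],[2.6,3.1,0.4],[2.6,3.1,0.4],[2.6,3.1,0.4]], angular=[[0,0,-1.1],[0,0,-1.1],[0,0,-1.1],[0,0,-1.1],[0,0,-1.1]], gripper=[0,0,0,0,0])

```text
time: 1.35
position: [518.1, -68.1, 285.3]
eef_rot: [1.0, -0.027, -0.0, 0.0]
wrist_force: [-0.1, -0.2, 0.3]
gripper_width: 0.495
```

Request:
send_rows(linear=[[2.6,3.1,0],[2.6,3.1,0],[2.6,3.1,0],[2.6,3.1,0],[2.6,3.1,0]], angular=[[0,0,-1.1],[0,0,-1.1],[0,0,-1.1],[0,0,-1.1],[0,0,-1.1]], gripper=[0,0,0,0,0])

```text
time: 1.77
position: [648.2, 86.8, 284.7]
eef_rot: [0.997, -0.075, -0.001, 0.0]
wrist_force: [0.4, -0.3, -0.1]
gripper_width: 0.498
```

Request:
send_rows(linear=[[0,0,0],[0,0,0]], angular=[[0,0,0],[0,0,0]], gripper=[0,0])

```text
time: 1.93
position: [647.8, 86.7, 282.1]
eef_rot: [0.997, -0.073, -0.003, 0.0]
wrist_force: [0.1, -1.2, -0.0]
gripper_width: 0.498
```

Request:
send_rows(linear=[[0.5,0.25,-2],[0,0,-2],[0,0,-2],[0,0,-2],[0,0,-2]], angular=[[0,0,-1.1],[0,0,0],[0,0,0],[0,0,0],[0,0,0]], gripper=[0,0,0,0,0])

```text
time: 2.35
position: [651.6, 85.9, 185.5]
eef_rot: [0.996, -0.085, 0.0, 0.0]
wrist_force: [0.8, -0.3, 0.4]
gripper_width: 0.499
```

Request:
send_rows(linear=[[0,0,-1.5],[0,0,-1],[0,0,-1],[0,0,0],[0,0,0]], angular=[[0,0,0],[0,0,0],[0,0,0],[0,0,0],[0,0,0]], gripper=[0,0,0,0,0])

```text
time: 2.77
position: [652.2, 86.9, 150.8]
eef_rot: [0.996, -0.085, 0.0, 0.0]
wrist_force: [-0.2, 0.2, 0.8]
gripper_width: 0.501
```

Request:
send_rows(linear=[[0,0,0],[0,0,0],[0,0,0],[0,0,0],[0,0,0]], angular=[[0,0,0],[0,0,0],[0,0,0],[0,0,0],[0,0,0]], gripper=[-0.4,-0.5,-0.6,-0.7,-0.8])

```text
time: 3.18
position: [652.8, 87.6, 151.2]
eef_rot: [0.996, -0.084, 0.001, -0.0]
wrist_force: [0.8, 1.0, 0.6]
gripper_width: 0.21
```

Request:
send_rows(linear=[[0,0,0],[0,0,0],[0,0,0],[0,0,0],[0,0,0]], angular=[[0,0,0],[0,0,0],[0,0,0],[0,0,0],[0,0,0]], gripper=[-1,-1,-1,-1,-1])

```text
time: 3.6
position: [652.8, 87.7, 151.2]
eef_rot: [0.996, -0.085, 0.001, -0.0]
wrist_force: [-0.1, 0.4, 3.0]
gripper_width: 0.211
```

Request:
send_rows(linear=[[0,0,1],[0,0,1],[-1,0.17,0.1],[-2,0.33,0],[-2,0.33,0]], angular=[[0,0,0],[0,0,0],[0,0,0],[0,0,0],[0,0,0]], gripper=[-1,-1,-1,-1,-1])

```text
time: 4.02
position: [602.1, 95.4, 171.7]
eef_rot: [0.996, -0.085, -0.0, 0.0]
wrist_force: [-0.5, 0.3, -1.5]
gripper_width: 0.208
```

Request:
send_rows(linear=[[-2,0.33,0],[-1,0.17,0],[0,0,2],[0,0,3],[0,0,3]], angular=[[0,0,0],[0,0,0],[0,0,0],[0,0,0],[0,0,0]], gripper=[-1,-1,-1,-1,-1])

```text
time: 4.43
position: [571.5, 100.5, 251.3]
eef_rot: [0.996, -0.085, -0.002, 0.0]
wrist_force: [1.1, -0.3, -1.8]
gripper_width: 0.21
```

Request:
send_rows(linear=[[0,0,3],[0,0,3],[0,0,2.4],[-1.2,3,0],[-1.2,3,0]], angular=[[0,0,0],[0,0,0],[0,0,0],[0,0,0.8],[0,0,0.9]], gripper=[-1,-1,-1,-1,-1])

```text
time: 4.85
position: [549.7, 160.0, 338.3]
eef_rot: [0.997, -0.072, 0.003, -0.0]
wrist_force: [0.4, -0.1, -2.4]
gripper_width: 0.21
```

Request:
send_rows(linear=[[-1.2,3,0],[-1.2,3,0],[-1.2,3,0],[-1.2,3,0],[-1.2,3,0]], angular=[[0,0,0.9],[0,0,0.9],[0,0,0.9],[0,0,0.9],[0,0,0.9]], gripper=[-1,-1,-1,-1,-1])

```text
time: 5.27
position: [487.9, 311.9, 335.9]
eef_rot: [1.0, -0.03, 0.0, 0.0]
wrist_force: [0.3, -0.5, -1.1]
gripper_width: 0.209
```

Request:
send_rows(linear=[[-1.2,3,0],[-1.2,3,0],[-1.1,3,0],[0,0,0],[0,0,0]], angular=[[0,0,0.9],[0,0,0.9],[0,0,0.7],[0,0,0],[0,0,0]], gripper=[-1,-1,-1,-1,-1])

```text
time: 5.68
position: [452.9, 402.0, 335.1]
eef_rot: [1.0, -0.007, -0.0, 0.001]
wrist_force: [0.8, 0.4, -1.5]
gripper_width: 0.207
```

Run:
```python
from h import *
p,d=grab("side","side1"); q,e=grab("top","top1")
o=robot.get_obs();print(o["position"],o["joint_pos"])
a=cv2.resize(p[150:345,150:330],(540,585)); b=cv2.resize(q[120:250,70:180],(260,307))
save("s1",np.hstack([a,np.vstack([b,np.zeros((278,260,3),np.uint8)])]))
```

```text
[453.87164005 400.19346818 335.53623423] [ 6.29497194e-01  2.28968129e-01  9.53007476e-01 -1.00431578e-03
  1.95988704e+00  2.21818547e+00]
```

View pics/s1.png

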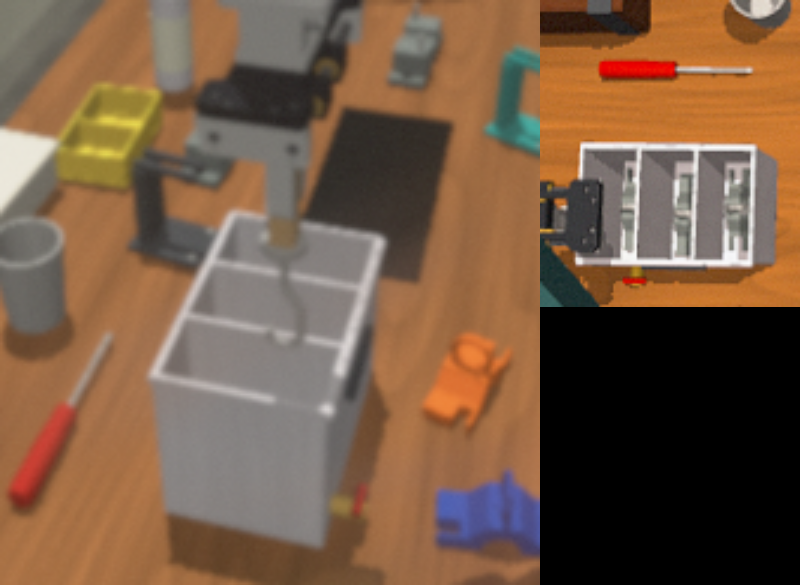

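The hook hangs upright in the gripper over the tank, its U bottom at crop (283,338) and the tip to the left (+x). I'll check that against the predicted position, then descend.

Run:
```python
from h import *
print(proj("side",[[454,400.5,197],[466,400.5,197],[442,400.5,197]]), "seen",150+283/3-.33,150+341/3-.33)
```

```text
[[244.36533904 263.94922583]
 [239.39771381 263.05906847]
 [249.35841758 264.84188152]] seen 244.0033333333333 263.3366666666667
```

Request:
send_rows(linear=[[0,0.25,0],[0,0,-2],[0,0,-2],[0,0,-2],[0,0,-2]], angular=[[0,0,0],[0,0,0],[0,0,0],[0,0,0],[0,0,0]], gripper=[-1,-1,-1,-1,-1])

```text
time: 6.2
position: [454.3, 402.0, 255.1]
eef_rot: [1.0, -0.01, 0.0, -0.0]
wrist_force: [0.1, 0.3, -1.8]
gripper_width: 0.205
```

Request:
send_rows(linear=[[0,0,-2],[0,0,-2],[0,0,-1.5],[0,0,-1],[0,0,-1]], angular=[[0,0,0],[0,0,0],[0,0,0],[0,0,0],[0,0,0]], gripper=[-1,-1,-1,-1,-1])

```text
time: 6.62
position: [454.0, 402.3, 179.9]
eef_rot: [1.0, -0.01, -0.0, 0.0]
wrist_force: [0.4, 0.2, -0.9]
gripper_width: 0.21
```

Request:
send_rows(linear=[[0,0,0],[0,0,0]], angular=[[0,0,0],[0,0,0]], gripper=[-1,-1])

```text
time: 6.78
position: [453.7, 402.8, 180.6]
eef_rot: [1.0, -0.009, -0.0, 0.0]
wrist_force: [-1.0, 1.1, -2.2]
gripper_width: 0.209
```

Request:
send_rows(linear=[[0.7,0,0],[0.7,0,0],[0.7,0,0],[0.7,0,0],[0,0,0]], angular=[[0,0,0],[0,0,0],[0,0,0],[0,0,0],[0,0,0]], gripper=[-1,-1,-1,-1,-1])

```text
time: 7.2
position: [483.3, 403.1, 180.6]
eef_rot: [1.0, -0.009, 0.001, -0.0]
wrist_force: [0.6, -0.6, -1.9]
gripper_width: 0.209
```

Request:
send_rows(linear=[[0,0,0.5],[0,0,0.5],[0,0,0.5],[0,0,0.5],[0,0,0.5]], angular=[[0,0,0],[0,0,0],[0,0,0],[0,0,0],[0,0,0]], gripper=[-1,-1,-1,-1,-1])

```text
time: 7.62
position: [480.9, 403.2, 205.5]
eef_rot: [1.0, -0.009, -0.0, 0.0]
wrist_force: [0.1, 0.2, -4.6]
gripper_width: 0.213
```

Request:
send_rows(linear=[[0,0,0],[0,0,0],[0,0,0]], angular=[[0,0,0],[0,0,0],[0,0,0]], gripper=[-1,-1,-1])

```text
time: 7.87
position: [481.1, 403.1, 205.0]
eef_rot: [1.0, -0.009, -0.0, 0.0]
wrist_force: [0.7, 0.1, -4.5]
gripper_width: 0.21
```

Contact reads as +3 N of weight, so the cap is hooked. Lifting gently.

Request:
send_rows(linear=[[0,0,0.7],[0,0,1.3],[0,0,2],[0,0,2],[0,0,2]], angular=[[0,0,0],[0,0,0],[0,0,0],[0,0,0],[0,0,0]], gripper=[-1,-1,-1,-1,-1])

```text
time: 8.28
position: [481.2, 403.1, 286.2]
eef_rot: [1.0, -0.009, -0.0, 0.0]
wrist_force: [1.5, -0.2, -4.0]
gripper_width: 0.209
```

Request:
send_rows(linear=[[0,0,2],[0,0,2],[0,0,2],[0,0,2],[0,0,2]], angular=[[0,0,0],[0,0,0],[0,0,0],[0,0,0],[0,0,0]], gripper=[-1,-1,-1,-1,-1])

```text
time: 8.7
position: [481.2, 403.1, 386.7]
eef_rot: [1.0, -0.009, -0.0, 0.0]
wrist_force: [-0.1, 1.0, -4.7]
gripper_width: 0.21
```

Request:
send_rows(linear=[[0,0,1.3],[0,0,0.7],[0,-0.3,0],[0,-0.7,0],[0,-1.1,0]], angular=[[0,0,0],[0,0,0],[0,0,0],[0,0,0],[0,0,0]], gripper=[-1,-1,-1,-1,-1])

```text
time: 9.12
position: [481.2, 382.2, 403.4]
eef_rot: [1.0, -0.008, -0.001, 0.001]
wrist_force: [-0.0, 0.8, -4.3]
gripper_width: 0.208
```

Request:
send_rows(linear=[[0,-1.5,0],[0,-1.9,0],[0,-2,0],[0,-2,0],[0,-2,0]], angular=[[0,0,0],[0,0,0],[0,0,0],[0,0,0],[0,0,0]], gripper=[-1,-1,-1,-1,-1])

```text
time: 9.53
position: [480.7, 286.1, 404.0]
eef_rot: [1.0, -0.009, -0.001, 0.001]
wrist_force: [0.2, -0.3, -4.8]
gripper_width: 0.213
```

Run:
```python
from h import *
p,d=grab("side","side2"); o=robot.get_obs(); print(o["position"],o["wrist_force"],o["joint_pos"])
c=proj("side",[np.array(o["position"])-[0,0,170]])[0].astype(int); print(c)
save("s2",p[max(0,c[1]-60):c[1]+60,c[0]-60:c[0]+60],4)
```

```text
[480.95395066 282.6319476  405.06178593] [-0.01731537 -1.87225228 -3.92003838] [ 0.43183107  0.16108749  0.89186846 -0.00397578  2.09159985  2.02352436]
[245 218]
```

View pics/s2.png

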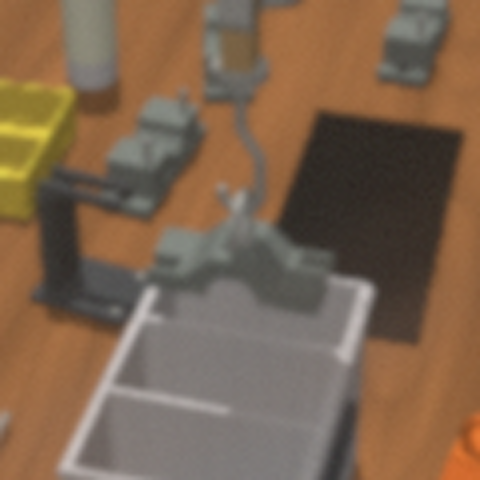

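The cap hangs level on the hook by its eye at crop (240,215). Carrying it to the far end of the mat.

Request:
send_rows(linear=[[-0.1,-0.6,0],[-0.1,-1.2,0],[-0.1,-1.8,0],[-0.1,-2,0],[-0.1,-2,0]], angular=[[0,0,0],[0,0,0],[0,0,0],[0,0,0],[0,0,0]], gripper=[-1,-1,-1,-1,-1])

```text
time: 10.0
position: [475.9, 211.5, 404.7]
eef_rot: [1.0, -0.008, -0.001, 0.0]
wrist_force: [0.4, 0.0, -4.7]
gripper_width: 0.21
```

Request:
send_rows(linear=[[-0.1,-2,0],[-0.1,-2,0],[-0.1,-2,0],[-0.1,-2,0],[-0.1,-2,0]], angular=[[0,0,0],[0,0,0],[0,0,0],[0,0,0],[0,0,0]], gripper=[-1,-1,-1,-1,-1])

```text
time: 10.42
position: [470.8, 111.4, 404.9]
eef_rot: [1.0, -0.008, -0.0, -0.0]
wrist_force: [-0.4, 0.4, -4.5]
gripper_width: 0.213
```

Request:
send_rows(linear=[[-0.1,-2,0],[-0.1,-2,0],[-0.1,-2,0],[-0.1,-2,0],[-0.1,-2,0]], angular=[[0,0,0],[0,0,0],[0,0,0],[0,0,0],[0,0,0]], gripper=[-1,-1,-1,-1,-1])

```text
time: 10.83
position: [465.8, 11.5, 405.0]
eef_rot: [1.0, -0.008, -0.0, -0.0]
wrist_force: [0.3, -0.1, -5.0]
gripper_width: 0.211
```

Request:
send_rows(linear=[[-0.1,-2,0],[-0.1,-2,0],[-0.1,-2,0],[-0.1,-2,0],[-0.1,-2,0]], angular=[[0,0,0],[0,0,0],[0,0,0],[0,0,0],[0,0,0]], gripper=[-1,-1,-1,-1,-1])

```text
time: 11.25
position: [460.8, -88.4, 405.0]
eef_rot: [1.0, -0.008, -0.0, -0.0]
wrist_force: [0.5, -0.1, -5.9]
gripper_width: 0.207
```

Request:
send_rows(linear=[[-0.1,-2,0],[-0.1,-2,0],[-0.1,-1.8,0],[-0.1,-1.2,0],[-0.1,-0.6,0]], angular=[[0,0,0],[0,0,0],[0,0,0],[0,0,0],[0,0,0]], gripper=[-1,-1,-1,-1,-1])

```text
time: 11.67
position: [456.0, -165.0, 404.7]
eef_rot: [1.0, -0.009, -0.001, -0.0]
wrist_force: [-0.5, 0.2, -4.7]
gripper_width: 0.208
```

Request:
send_rows(linear=[[0,0,-0.7],[0,0,-1.4],[0,0,-2],[0,0,-2],[0,0,-2]], angular=[[0,0,0],[0,0,0],[0,0,0],[0,0,0],[0,0,0]], gripper=[-1,-1,-1,-1,-1])

```text
time: 12.08
position: [456.4, -162.4, 323.2]
eef_rot: [1.0, -0.008, 0.0, -0.0]
wrist_force: [-0.0, 0.1, -3.9]
gripper_width: 0.207
```

Request:
send_rows(linear=[[0,0,-2],[0,0,-2],[0,0,-2],[0,0,-1.4],[0,0,-1]], angular=[[0,0,0],[0,0,0],[0,0,0],[0,0,0],[0,0,0]], gripper=[-1,-1,-1,-1,-1])

```text
time: 12.5
position: [455.5, -162.0, 237.9]
eef_rot: [1.0, -0.008, -0.001, -0.001]
wrist_force: [-0.5, -0.9, -5.8]
gripper_width: 0.214
```

Request:
send_rows(linear=[[0,0,-0.7],[0,0,0],[0,0,0],[0,0,0],[0,0,0]], angular=[[0,0,0],[0,0,0],[0,0,0],[0,0,0],[0,0,0]], gripper=[-1,-1,-1,-1,-1])

```text
time: 12.92
position: [457.1, -164.0, 234.9]
eef_rot: [1.0, -0.009, 0.001, 0.001]
wrist_force: [-0.1, 0.6, -5.7]
gripper_width: 0.208
```

Request:
send_rows(linear=[[0,0,-1],[0,0,-1],[0,0,-0.8],[0,0,-0.5],[0,0,-0.3]], angular=[[0,0,0],[0,0,0],[0,0,0],[0,0,0],[0,0,0]], gripper=[-1,-1,-1,-1,-1])

```text
time: 13.33
position: [455.6, -163.2, 195.7]
eef_rot: [1.0, -0.009, -0.001, -0.001]
wrist_force: [-0.5, 0.3, -2.8]
gripper_width: 0.207
```

Request:
send_rows(linear=[[0,0,-0.3],[0,0,-0.3],[0,0,-0.3],[0,0,-0.3],[0,0,-0.3]], angular=[[0,0,0],[0,0,0],[0,0,0],[0,0,0],[0,0,0]], gripper=[-1,-1,-1,-1,-1])

```text
time: 13.75
position: [456.8, -163.9, 182.9]
eef_rot: [1.0, -0.009, 0.001, 0.0]
wrist_force: [0.6, -0.4, -1.6]
gripper_width: 0.211
```

Request:
send_rows(linear=[[0,0,-0.3],[0,0,-0.3],[0,0,0],[0,0,0]], angular=[[0,0,0],[0,0,0],[0,0,0],[0,0,0]], gripper=[-1,-1,-1,-1])

```text
time: 14.08
position: [456.3, -163.7, 176.3]
eef_rot: [1.0, -0.009, -0.0, -0.0]
wrist_force: [-0.0, -0.1, -1.3]
gripper_width: 0.211
```

Request:
send_rows(linear=[[0,0,0.2],[-0.7,0,0],[-0.7,0,0],[-0.7,0,0],[-0.8,0,0]], angular=[[0,0,0],[0,0,0],[0,0,0],[0,0,0],[0,0,0]], gripper=[-1,-1,-1,-1,-1])

```text
time: 14.5
position: [426.6, -163.7, 178.6]
eef_rot: [1.0, -0.009, 0.0, 0.0]
wrist_force: [0.3, 0.4, -1.2]
gripper_width: 0.208
```

Request:
send_rows(linear=[[0,0,0],[0,0,1],[0,0,3],[0,0,4],[0,0,4]], angular=[[0,0,0],[0,0,0],[0,0,0],[0,0,0],[0,0,0]], gripper=[-1,-1,-1,-1,-1])

```text
time: 14.92
position: [426.9, -163.4, 299.7]
eef_rot: [1.0, -0.009, -0.001, -0.0]
wrist_force: [0.4, -0.3, -0.7]
gripper_width: 0.21
```

Request:
send_rows(linear=[[0.2,2,3.8],[0.1,3.5,0],[0.1,3.5,0],[0.1,3.5,0],[0.1,3.5,0]], angular=[[0,0,0],[0,0,0],[0,0,0],[0,0,0],[0,0,0]], gripper=[-1,-1,-1,-1,-1])

```text
time: 15.33
position: [433.5, -3.0, 336.7]
eef_rot: [1.0, -0.009, 0.001, 0.0]
wrist_force: [1.1, -0.4, -1.6]
gripper_width: 0.209
```

Request:
send_rows(linear=[[0.1,3.5,0],[0.1,3.5,0],[0.1,3.5,0],[0.1,3.5,0],[0.1,3.5,0]], angular=[[0,0,0],[0,0,0],[0,0,0],[0,0,0],[0,0,0]], gripper=[-1,-1,-1,-1,-1])

```text
time: 15.75
position: [438.2, 172.5, 336.5]
eef_rot: [1.0, -0.009, 0.001, -0.0]
wrist_force: [1.1, -0.8, -1.1]
gripper_width: 0.207
```

Request:
send_rows(linear=[[0.1,3.5,0],[0.1,3.5,0],[0.1,3.5,0],[0.1,3.5,0],[0.1,1.7,0]], angular=[[0,0,0],[0,0,0],[0,0,0],[0,0,0],[0,0,0]], gripper=[-1,-1,-1,-1,-1])

```text
time: 16.17
position: [442.8, 331.5, 335.3]
eef_rot: [1.0, -0.007, -0.0, -0.001]
wrist_force: [-0.7, -0.4, -2.0]
gripper_width: 0.212
```

Request:
send_rows(linear=[[0,0,0],[0,0,0]], angular=[[0,0,0],[0,0,0]], gripper=[-1,-1])

```text
time: 16.33
position: [443.3, 328.4, 335.3]
eef_rot: [1.0, -0.008, -0.0, 0.0]
wrist_force: [-0.4, 0.4, -0.7]
gripper_width: 0.208
```

Run:
```python
from h import *
p,d=grab("top","top2"); P=cloud("top",d); q=P[180:245,205:315].reshape(-1,3)
for lo,hi in((10,26),(28,45),(60,80)):
    k=(q[:,2]>lo)&(q[:,2]<hi); print(lo,k.sum(),rect(q[k][:,:2]) if k.sum()>3 else "",np.median(q[k],0).round(1))
o=robot.get_obs(); print(o["position"])
# cell 2 & 3 caps unmoved?
im0=np.load("pics/top0.npz")["p"].astype(int); print(abs(p.astype(int)-im0)[180:232,120:165].mean())
```

```text
10 406 (array([469.9, -64.9]), 324.2, 173.4, 88.25) [ 457.3 -154.5   16.8]
28 163 (array([ 457.1, -161.6]), 48.2, 44.4, -89.21) [ 454.2 -160.6   34.1]
60 20 (array([ 457.6, -160.5]), 31.2, 3.4, 89.21) [ 456.4 -159.5   67.6]
[443.44198623 327.48340425 335.70553197]
11.082478632478633
```

Cap 1 stands upright at (457,-161): arch 34 and eye 68 mm high. Now the middle cell.

Request:
send_rows(linear=[[0,0,-2],[0,0,-2],[0,0,-2],[0,0,-2],[0,0,-2]], angular=[[0,0,0],[0,0,0],[0,0,0],[0,0,0],[0,0,0]], gripper=[-1,-1,-1,-1,-1])

```text
time: 16.8
position: [443.8, 326.0, 235.4]
eef_rot: [1.0, -0.01, 0.001, -0.0]
wrist_force: [-0.3, 0.5, -1.9]
gripper_width: 0.208
```

Request:
send_rows(linear=[[0,0,-2],[0,0,-1.5],[0,0,-1],[0,0,-1],[0,0,0]], angular=[[0,0,0],[0,0,0],[0,0,0],[0,0,0],[0,0,0]], gripper=[-1,-1,-1,-1,-1])

```text
time: 17.22
position: [442.8, 326.4, 178.7]
eef_rot: [1.0, -0.009, -0.001, 0.001]
wrist_force: [-0.1, -0.7, -2.0]
gripper_width: 0.211
```

Request:
send_rows(linear=[[0.8,0,0],[0.8,0,0],[0.8,0,0],[0.7,0,0],[0,0,0]], angular=[[0,0,0],[0,0,0],[0,0,0],[0,0,0],[0,0,0]], gripper=[-1,-1,-1,-1,-1])

```text
time: 17.63
position: [476.4, 327.6, 180.7]
eef_rot: [1.0, -0.009, 0.001, -0.0]
wrist_force: [-0.1, 0.1, -1.7]
gripper_width: 0.211
```

Request:
send_rows(linear=[[0,0,0.5],[0,0,0.5],[0,0,0.5],[0,0,0.5],[0,0,0.5]], angular=[[0,0,0],[0,0,0],[0,0,0],[0,0,0],[0,0,0]], gripper=[-1,-1,-1,-1,-1])

```text
time: 18.05
position: [473.9, 327.6, 205.5]
eef_rot: [1.0, -0.009, -0.0, 0.0]
wrist_force: [1.0, -0.7, -4.7]
gripper_width: 0.212
```

Request:
send_rows(linear=[[0,0,0],[0,0,0],[0,0,0]], angular=[[0,0,0],[0,0,0],[0,0,0]], gripper=[-1,-1,-1])

```text
time: 18.3
position: [474.1, 327.6, 204.9]
eef_rot: [1.0, -0.009, -0.0, 0.0]
wrist_force: [0.3, 0.2, -4.4]
gripper_width: 0.208
```

Request:
send_rows(linear=[[0,0,0.7],[0,0,1.3],[0,0,2],[0,0,2],[0,0,2]], angular=[[0,0,0],[0,0,0],[0,0,0],[0,0,0],[0,0,0]], gripper=[-1,-1,-1,-1,-1])

```text
time: 18.72
position: [474.1, 327.5, 286.1]
eef_rot: [1.0, -0.009, -0.0, 0.0]
wrist_force: [-0.1, -0.5, -4.9]
gripper_width: 0.213
```

Request:
send_rows(linear=[[0,0,2],[0,0,2],[0,0,2],[0,0,2],[0,0,2]], angular=[[0,0,0],[0,0,0],[0,0,0],[0,0,0],[0,0,0]], gripper=[-1,-1,-1,-1,-1])

```text
time: 19.13
position: [474.1, 327.5, 386.5]
eef_rot: [1.0, -0.009, -0.0, 0.0]
wrist_force: [-0.3, -0.5, -4.3]
gripper_width: 0.208
```

Request:
send_rows(linear=[[0,0,1.3],[0,0,0.7],[0,-0.4,0],[0,-0.8,0],[0,-1.2,0]], angular=[[0,0,0],[0,0,0],[0,0,0],[0,0,0],[0,0,0]], gripper=[-1,-1,-1,-1,-1])

```text
time: 19.55
position: [474.2, 303.3, 403.5]
eef_rot: [1.0, -0.008, -0.001, 0.001]
wrist_force: [0.6, 1.0, -4.2]
gripper_width: 0.212
```

Request:
send_rows(linear=[[-0.1,-1.6,0],[-0.1,-2,0],[-0.1,-2,0],[-0.1,-2,0],[-0.1,-2,0]], angular=[[0,0,0],[0,0,0],[0,0,0],[0,0,0],[0,0,0]], gripper=[-1,-1,-1,-1,-1])

```text
time: 19.97
position: [468.6, 205.4, 403.9]
eef_rot: [1.0, -0.009, -0.001, 0.001]
wrist_force: [0.3, -0.6, -4.3]
gripper_width: 0.209
```

Request:
send_rows(linear=[[-0.1,-2,0],[-0.1,-2,0],[-0.1,-2,0],[-0.1,-2,0],[-0.1,-2,0]], angular=[[0,0,0],[0,0,0],[0,0,0],[0,0,0],[0,0,0]], gripper=[-1,-1,-1,-1,-1])

```text
time: 20.38
position: [463.3, 105.6, 404.0]
eef_rot: [1.0, -0.009, -0.001, 0.0]
wrist_force: [0.1, 0.6, -3.6]
gripper_width: 0.208
```

Request:
send_rows(linear=[[-0.1,-2,0],[-0.1,-2,0],[-0.1,-2,0],[-0.1,-2,0],[-0.1,-2,0]], angular=[[0,0,0],[0,0,0],[0,0,0],[0,0,0],[0,0,0]], gripper=[-1,-1,-1,-1,-1])

```text
time: 20.8
position: [458.0, 5.8, 404.1]
eef_rot: [1.0, -0.009, -0.001, 0.0]
wrist_force: [0.1, 0.9, -4.2]
gripper_width: 0.208
```

Request:
send_rows(linear=[[-0.1,-2,0],[-0.1,-2,0],[0,-1.6,0],[0,-1.2,0],[0,-0.6,0]], angular=[[0,0,0],[0,0,0],[0,0,0],[0,0,0],[0,0,0]], gripper=[-1,-1,-1,-1,-1])

```text
time: 21.22
position: [456.1, -68.5, 403.9]
eef_rot: [1.0, -0.01, -0.001, 0.0]
wrist_force: [0.6, 0.4, -4.8]
gripper_width: 0.211
```

Request:
send_rows(linear=[[0,0,-0.7],[0,0,-1.4],[0,0,-2],[0,0,-2],[0,0,-2]], angular=[[0,0,0],[0,0,0],[0,0,0],[0,0,0],[0,0,0]], gripper=[-1,-1,-1,-1,-1])

```text
time: 21.63
position: [456.7, -65.6, 322.5]
eef_rot: [1.0, -0.008, -0.0, -0.0]
wrist_force: [0.3, 0.1, -3.9]
gripper_width: 0.21
```

Request:
send_rows(linear=[[0,0,-2],[0,0,-2],[0,0,-2],[0,0,-1.4],[0,0,-1.4]], angular=[[0,0,0],[0,0,0],[0,0,0],[0,0,0],[0,0,0]], gripper=[-1,-1,-1,-1,-1])

```text
time: 22.05
position: [456.1, -65.3, 233.8]
eef_rot: [1.0, -0.008, -0.001, -0.001]
wrist_force: [-0.1, 0.0, -4.8]
gripper_width: 0.208
```

Request:
send_rows(linear=[[0,0,-0.7],[0,0,0],[0,0,0],[0,0,0],[0,0,0]], angular=[[0,0,0],[0,0,0],[0,0,0],[0,0,0],[0,0,0]], gripper=[-1,-1,-1,-1,-1])

```text
time: 22.47
position: [457.9, -66.4, 230.6]
eef_rot: [1.0, -0.009, 0.001, 0.0]
wrist_force: [0.3, -0.9, -4.5]
gripper_width: 0.21
```

Request:
send_rows(linear=[[0,0,-1],[0,0,-1],[0,0,-0.6],[0,0,-0.4],[0,0,-0.3]], angular=[[0,0,0],[0,0,0],[0,0,0],[0,0,0],[0,0,0]], gripper=[-1,-1,-1,-1,-1])

```text
time: 22.88
position: [456.8, -66.2, 195.0]
eef_rot: [1.0, -0.009, -0.001, -0.0]
wrist_force: [-0.1, 0.5, -0.8]
gripper_width: 0.212
```

Request:
send_rows(linear=[[0,0,-0.3],[0,0,-0.3],[0,0,-0.3],[0,0,-0.3],[0,0,-0.3]], angular=[[0,0,0],[0,0,0],[0,0,0],[0,0,0],[0,0,0]], gripper=[-1,-1,-1,-1,-1])

```text
time: 23.3
position: [457.6, -66.4, 181.6]
eef_rot: [1.0, -0.009, 0.001, 0.0]
wrist_force: [-0.8, -0.2, -1.9]
gripper_width: 0.211
```

Request:
send_rows(linear=[[0,0,-0.3],[0,0,0],[0,0,0],[0,0,0]], angular=[[0,0,0],[0,0,0],[0,0,0],[0,0,0]], gripper=[-1,-1,-1,-1])

```text
time: 23.63
position: [457.4, -66.4, 178.5]
eef_rot: [1.0, -0.009, 0.0, 0.0]
wrist_force: [0.1, -0.2, -1.2]
gripper_width: 0.209
```

Request:
send_rows(linear=[[-0.7,0,0],[-0.7,0,0],[-0.7,0,0],[-0.8,0,0],[0,0,0]], angular=[[0,0,0],[0,0,0],[0,0,0],[0,0,0],[0,0,0]], gripper=[-1,-1,-1,-1,-1])

```text
time: 24.05
position: [426.9, -66.3, 178.6]
eef_rot: [1.0, -0.009, -0.0, 0.0]
wrist_force: [0.2, 0.1, -1.1]
gripper_width: 0.212
```

Request:
send_rows(linear=[[0,0,1],[0,0,3],[0,0,4],[0,0,4],[0.2,1.4,3.7]], angular=[[0,0,0],[0,0,0],[0,0,0],[0,0,0],[0,0,0]], gripper=[-1,-1,-1,-1,-1])

```text
time: 24.47
position: [430.2, -53.7, 338.3]
eef_rot: [1.0, -0.01, 0.001, 0.001]
wrist_force: [1.0, 0.1, -1.0]
gripper_width: 0.208
```

Request:
send_rows(linear=[[0.2,3.5,0],[0.2,3.5,0],[0.2,3.5,0],[0.2,3.5,0],[0.2,3.5,0]], angular=[[0,0,0],[0,0,0],[0,0,0],[0,0,0],[0,0,0]], gripper=[-1,-1,-1,-1,-1])

```text
time: 24.88
position: [440.5, 124.3, 336.5]
eef_rot: [1.0, -0.009, 0.001, -0.0]
wrist_force: [0.9, -0.7, -2.1]
gripper_width: 0.209
```

Request:
send_rows(linear=[[0.2,3.5,0],[0.2,3.5,0],[0.2,3.5,0],[0.2,3.5,0],[0,0,0]], angular=[[0,0,0],[0,0,0],[0,0,0],[0,0,0],[0,0,0]], gripper=[-1,-1,-1,-1,-1])

```text
time: 25.3
position: [447.9, 268.1, 334.7]
eef_rot: [1.0, -0.005, -0.001, -0.001]
wrist_force: [-0.5, -0.8, -2.1]
gripper_width: 0.21
```

Request:
send_rows(linear=[[0,0,0],[0,0,0]], angular=[[0,0,0],[0,0,0]], gripper=[-1,-1])

```text
time: 25.47
position: [448.5, 262.4, 335.8]
eef_rot: [1.0, -0.009, 0.0, 0.0]
wrist_force: [0.0, 0.2, -1.8]
gripper_width: 0.21
```

Run:
```python
from h import *
p,d=grab("top","top3"); P=cloud("top",d); q=P[180:245,205:315].reshape(-1,3)
for y0 in(-165,-66):
  for lo,hi in((28,45),(60,80)):
    k=(q[:,2]>lo)&(q[:,2]<hi)&(abs(q[:,1]-y0)<40); print(lo,k.sum(),rect(q[k][:,:2]) if k.sum()>3 else "",np.median(q[k],0).round(1))
print(robot.get_obs()["position"])
```

```text
28 168 (array([ 459.3, -161.8]), 48.1, 47.6, 89.74) [ 454.6 -160.    33.4]
60 24 (array([ 457.7, -160.6]), 37.5, 3.6, 89.32) [ 457.7 -161.1   66.7]
28 160 (array([457.2, -63.6]), 47.7, 47.5, 89.1) [455.5 -65.   34.2]
60 24 (array([458.7, -64.2]), 37.2, 3.5, 89.44) [460.1 -63.9  67.7]
[448.56259679 261.84783152 335.92430405]
```

Two caps are standing. Third cell: from x 448.5 to the eye at 480 is 31 mm.

Request:
send_rows(linear=[[0,0,-2],[0,0,-2],[0,0,-2],[0,0,-2],[0,0,-2]], angular=[[0,0,0],[0,0,0],[0,0,0],[0,0,0],[0,0,0]], gripper=[-1,-1,-1,-1,-1])

```text
time: 25.93
position: [448.8, 261.0, 235.2]
eef_rot: [1.0, -0.01, 0.001, -0.0]
wrist_force: [0.2, -0.5, -0.9]
gripper_width: 0.211
```

Request:
send_rows(linear=[[0,0,-2],[0,0,-1.5],[0,0,-1],[0,0,-1],[0,0,0]], angular=[[0,0,0],[0,0,0],[0,0,0],[0,0,0],[0,0,0]], gripper=[-1,-1,-1,-1,-1])

```text
time: 26.35
position: [447.7, 261.4, 178.6]
eef_rot: [1.0, -0.01, -0.001, 0.001]
wrist_force: [-0.0, 0.2, -2.3]
gripper_width: 0.209
```

Request:
send_rows(linear=[[0.8,0,0],[0.8,0,0],[0.8,0,0],[0.7,0,0],[0,0,0]], angular=[[0,0,0],[0,0,0],[0,0,0],[0,0,0],[0,0,0]], gripper=[-1,-1,-1,-1,-1])

```text
time: 26.77
position: [481.3, 262.6, 180.7]
eef_rot: [1.0, -0.009, 0.001, -0.0]
wrist_force: [-0.5, -0.3, -1.3]
gripper_width: 0.211
```

Request:
send_rows(linear=[[0,0,0.5],[0,0,0.5],[0,0,0.5],[0,0,0.5],[0,0,0.5]], angular=[[0,0,0],[0,0,0],[0,0,0],[0,0,0],[0,0,0]], gripper=[-1,-1,-1,-1,-1])

```text
time: 27.18
position: [478.8, 262.6, 205.2]
eef_rot: [1.0, -0.009, -0.001, 0.0]
wrist_force: [0.2, 0.5, -5.8]
gripper_width: 0.211
```

Request:
send_rows(linear=[[0,0,0],[0,0,0],[0,0,0]], angular=[[0,0,0],[0,0,0],[0,0,0]], gripper=[-1,-1,-1])

```text
time: 27.43
position: [479.0, 262.5, 204.7]
eef_rot: [1.0, -0.009, -0.001, 0.0]
wrist_force: [0.0, 0.9, -5.4]
gripper_width: 0.21
```

Request:
send_rows(linear=[[0,0,0.7],[0,0,1.3],[0,0,2],[0,0,2],[0,0,2]], angular=[[0,0,0],[0,0,0],[0,0,0],[0,0,0],[0,0,0]], gripper=[-1,-1,-1,-1,-1])

```text
time: 27.85
position: [479.1, 262.5, 286.1]
eef_rot: [1.0, -0.009, -0.0, 0.0]
wrist_force: [0.3, -0.1, -5.3]
gripper_width: 0.209
```

Request:
send_rows(linear=[[0,0,2],[0,0,2],[0,0,2],[0,0,2],[0,0,2]], angular=[[0,0,0],[0,0,0],[0,0,0],[0,0,0],[0,0,0]], gripper=[-1,-1,-1,-1,-1])

```text
time: 28.27
position: [479.1, 262.5, 386.5]
eef_rot: [1.0, -0.009, -0.0, 0.0]
wrist_force: [0.9, -0.3, -5.7]
gripper_width: 0.209
```

Request:
send_rows(linear=[[0,0,1.3],[0,0,0.7],[0,-0.4,0],[0,-0.8,0],[0,-1.2,0]], angular=[[0,0,0],[0,0,0],[0,0,0],[0,0,0],[0,0,0]], gripper=[-1,-1,-1,-1,-1])

```text
time: 28.68
position: [479.1, 238.4, 403.6]
eef_rot: [1.0, -0.008, -0.001, 0.0]
wrist_force: [-0.1, 0.6, -5.4]
gripper_width: 0.21
```

Request:
send_rows(linear=[[-0.2,-1.6,0],[-0.2,-2,0],[-0.2,-2,0],[-0.2,-2,0],[-0.2,-2,0]], angular=[[0,0,0],[0,0,0],[0,0,0],[0,0,0],[0,0,0]], gripper=[-1,-1,-1,-1,-1])

```text
time: 29.1
position: [468.5, 140.5, 403.9]
eef_rot: [1.0, -0.009, -0.001, 0.001]
wrist_force: [0.1, -0.2, -4.9]
gripper_width: 0.208
```

Request:
send_rows(linear=[[-0.2,-2,0],[-0.2,-2,0],[-0.2,-2,0],[-0.2,-2,0],[-0.2,-1.5,0]], angular=[[0,0,0],[0,0,0],[0,0,0],[0,0,0],[0,0,0]], gripper=[-1,-1,-1,-1,-1])

```text
time: 29.52
position: [458.2, 45.1, 404.0]
eef_rot: [1.0, -0.01, -0.001, 0.001]
wrist_force: [0.0, -0.1, -5.6]
gripper_width: 0.212
```

Request:
send_rows(linear=[[-0.2,-1,0],[0,-0.5,0],[0,0,-0.7],[0,0,-1.4],[0,0,-2]], angular=[[0,0,0],[0,0,0],[0,0,0],[0,0,0],[0,0,0]], gripper=[-1,-1,-1,-1,-1])

```text
time: 29.93
position: [457.9, 33.2, 364.8]
eef_rot: [1.0, -0.008, 0.002, -0.0]
wrist_force: [-0.9, 0.7, -4.9]
gripper_width: 0.209
```

Request:
send_rows(linear=[[0,0,-2],[0,0,-2],[0,0,-2],[0,0,-2],[0,0,-2]], angular=[[0,0,0],[0,0,0],[0,0,0],[0,0,0],[0,0,0]], gripper=[-1,-1,-1,-1,-1])

```text
time: 30.35
position: [456.8, 33.7, 262.2]
eef_rot: [1.0, -0.008, -0.001, -0.0]
wrist_force: [0.7, 0.9, -5.7]
gripper_width: 0.212
```

Request:
send_rows(linear=[[0,0,-1.4],[0,0,-1],[0,0,-0.5],[0,0,0],[0,0,0]], angular=[[0,0,0],[0,0,0],[0,0,0],[0,0,0],[0,0,0]], gripper=[-1,-1,-1,-1,-1])

```text
time: 30.77
position: [457.5, 32.9, 235.7]
eef_rot: [1.0, -0.009, 0.0, -0.0]
wrist_force: [-0.1, 0.1, -5.1]
gripper_width: 0.212
```

Request:
send_rows(linear=[[0,0,-1],[0,0,-1],[0,0,-0.8],[0,0,-0.6],[0,0,-0.4]], angular=[[0,0,0],[0,0,0],[0,0,0],[0,0,0],[0,0,0]], gripper=[-1,-1,-1,-1,-1])

```text
time: 31.18
position: [456.5, 32.7, 195.8]
eef_rot: [1.0, -0.009, -0.001, -0.0]
wrist_force: [-0.6, 1.8, -2.8]
gripper_width: 0.206
```

Request:
send_rows(linear=[[0,0,-0.3],[0,0,-0.3],[0,0,-0.3],[0,0,-0.3],[0,0,-0.3]], angular=[[0,0,0],[0,0,0],[0,0,0],[0,0,0],[0,0,0]], gripper=[-1,-1,-1,-1,-1])

```text
time: 31.6
position: [457.8, 32.6, 182.8]
eef_rot: [1.0, -0.009, 0.001, 0.0]
wrist_force: [-0.1, -0.2, -1.2]
gripper_width: 0.209
```

Request:
send_rows(linear=[[0,0,-0.2],[0,0,-0.2],[0,0,0],[0,0,0]], angular=[[0,0,0],[0,0,0],[0,0,0],[0,0,0]], gripper=[-1,-1,-1,-1])

```text
time: 31.93
position: [457.3, 32.6, 178.3]
eef_rot: [1.0, -0.009, -0.0, 0.0]
wrist_force: [0.0, 0.2, -1.9]
gripper_width: 0.21
```

Request:
send_rows(linear=[[-0.7,0,0],[-0.7,0,0],[-0.7,0,0],[-0.8,0,0],[0,0,0]], angular=[[0,0,0],[0,0,0],[0,0,0],[0,0,0],[0,0,0]], gripper=[-1,-1,-1,-1,-1])

```text
time: 32.35
position: [426.9, 32.7, 178.6]
eef_rot: [1.0, -0.009, -0.0, 0.0]
wrist_force: [0.3, 0.7, -1.0]
gripper_width: 0.21
```

Request:
send_rows(linear=[[0,0,1],[0,0,3],[0,0,4],[0,0,2],[0,0,0]], angular=[[0,0,0],[0,0,0],[0,0,0],[0,0,0],[0,0,0]], gripper=[-1,-1,-1,-1,-1])

```text
time: 32.77
position: [431.0, 32.5, 285.2]
eef_rot: [1.0, -0.009, 0.006, 0.0]
wrist_force: [0.3, 1.0, -1.0]
gripper_width: 0.21
```

Request:
send_rows(linear=[[2.9,1.4,0],[2.9,1.4,0],[2.9,1.4,0],[2.9,1.4,0],[2.9,1.3,0]], angular=[[0,0,-1.8],[0,0,-1.8],[0,0,-1.8],[0,0,-1.7],[0,0,-1.6]], gripper=[-1,-1,-1,-1,-1])

```text
time: 33.18
position: [574.3, 102.5, 276.7]
eef_rot: [0.996, -0.085, -0.001, 0.0]
wrist_force: [0.6, 0.7, -1.0]
gripper_width: 0.207
```

Request:
send_rows(linear=[[0,0,-2.5],[0,0,-3],[0,0,-2.5],[0,0,0],[0,0,0]], angular=[[0,0,0],[0,0,0],[0,0,0],[0,0,0],[0,0,0]], gripper=[-1,-1,-1,-1,-1])

```text
time: 33.6
position: [571.9, 101.5, 195.4]
eef_rot: [0.996, -0.085, -0.003, 0.001]
wrist_force: [-0.0, 0.1, -0.9]
gripper_width: 0.211
```

Request:
send_rows(linear=[[0,0,0],[0,0,0],[0,0,0]], angular=[[0,0,0],[0,0,0],[0,0,0]], gripper=[-1,-1,-1])

```text
time: 33.85
position: [574.4, 101.6, 201.1]
eef_rot: [0.996, -0.085, 0.002, -0.0]
wrist_force: [0.7, -0.6, -0.7]
gripper_width: 0.207
```

Request:
send_rows(linear=[[0,0,-1.5],[0,-0.1,-1.4],[0,0,0],[0,0,0],[0,0,0]], angular=[[0,0,0],[0,0,0],[0,0,0],[0,0,0],[0,0,0]], gripper=[-1,-1,-1,-1,-1])

```text
time: 34.27
position: [574.0, 100.7, 171.0]
eef_rot: [0.996, -0.085, 0.001, -0.0]
wrist_force: [-0.2, 0.3, -1.0]
gripper_width: 0.213
```

Request:
send_rows(linear=[[1,-0.17,0],[1,-0.17,0],[1,-0.17,0],[0,0,0],[0,0,0]], angular=[[0,0,0],[0,0,0],[0,0,0],[0,0,0],[0,0,0]], gripper=[-1,-1,-1,-1,-1])

```text
time: 34.68
position: [604.2, 95.4, 169.9]
eef_rot: [0.996, -0.085, 0.0, -0.0]
wrist_force: [-0.4, 0.2, -1.1]
gripper_width: 0.213
```

Request:
send_rows(linear=[[1,-0.16,0],[1,-0.16,0],[1,-0.16,0],[1,-0.16,0],[0.8,-0.14,0]], angular=[[0,0,0],[0,0,0],[0,0,0],[0,0,0],[0,0,0]], gripper=[-1,-1,-1,-1,-1])

```text
time: 35.1
position: [651.9, 87.8, 169.8]
eef_rot: [0.996, -0.085, 0.0, -0.0]
wrist_force: [1.2, -0.3, -1.6]
gripper_width: 0.209
```

Request:
send_rows(linear=[[0,0,0],[0,0,0],[0,0,-0.5],[0,0,-0.5],[0,0,0]], angular=[[0,0,0],[0,0,0],[0,0,0],[0,0,0],[0,0,0]], gripper=[-1,-1,-1,-1,-1])

```text
time: 35.52
position: [650.1, 87.8, 157.6]
eef_rot: [0.996, -0.084, -0.001, 0.0]
wrist_force: [-0.8, -0.1, -1.8]
gripper_width: 0.207
```

Request:
send_rows(linear=[[0,0,0],[0,0,0]], angular=[[0,0,0],[0,0,0]], gripper=[-1,-1])

```text
time: 35.68
position: [651.0, 87.8, 159.2]
eef_rot: [0.996, -0.084, -0.0, 0.0]
wrist_force: [-0.1, 0.3, -1.4]
gripper_width: 0.21
```

Request:
send_rows(linear=[[0.15,0,-0.3],[0,0,-0.3],[0,0,-0.2],[0,0,0],[0,0,0]], angular=[[0,0,0],[0,0,0],[0,0,0],[0,0,0],[0,0,0]], gripper=[-1,-1,-1,-1,-1])

```text
time: 36.1
position: [652.9, 87.7, 151.3]
eef_rot: [0.996, -0.085, -0.0, 0.0]
wrist_force: [-0.6, -0.1, -1.1]
gripper_width: 0.209
```

Request:
send_rows(linear=[[0,0,0],[0,0,0]], angular=[[0,0,0],[0,0,0]], gripper=[-1,-1])

```text
time: 36.27
position: [652.9, 87.7, 151.3]
eef_rot: [0.996, -0.085, -0.0, 0.0]
wrist_force: [0.3, -0.6, -1.7]
gripper_width: 0.211
```

Request:
send_rows(linear=[[0,0,0],[0,0,0],[0,0,0],[0,0,0],[0,0,0]], angular=[[0,0,0],[0,0,0],[0,0,0],[0,0,0],[0,0,0]], gripper=[-0.5,-0.4,-0.2,0,0])

```text
time: 36.68
position: [652.9, 87.7, 151.5]
eef_rot: [0.996, -0.085, 0.0, -0.0]
wrist_force: [-0.2, -0.5, 0.4]
gripper_width: 0.475
```

Request:
send_rows(linear=[[0,0,1],[0,0,2],[0,0,4],[0,0,4],[0,0,4]], angular=[[0,0,0],[0,0,0],[0,0,0],[0,0,0],[0,0,0]], gripper=[0,0,0,0,0])

```text
time: 37.1
position: [652.3, 87.7, 303.5]
eef_rot: [0.996, -0.085, -0.0, 0.0]
wrist_force: [0.8, -0.3, -0.5]
gripper_width: 0.503
```

Request:
send_rows(linear=[[-2.7,2.5,0],[-2.7,2.5,0],[-2.7,2.5,0],[-2.7,2.5,0],[-2.7,2.5,0]], angular=[[0,0,0],[0,0,0],[0,0,0],[0,0,0],[0,0,0]], gripper=[0,0,0,0,0])

```text
time: 37.52
position: [516.6, 213.6, 302.5]
eef_rot: [0.996, -0.085, 0.001, -0.0]
wrist_force: [0.8, 1.1, 0.1]
gripper_width: 0.499
```

Request:
send_rows(linear=[[-2.7,2.5,0],[-2.7,2.5,0],[-2.7,2.5,0],[-2.7,2.5,0],[0,0,0]], angular=[[0,0,0],[0,0,0],[0,0,0],[0,0,0],[0,0,0]], gripper=[0,0,0,0,0])

```text
time: 37.93
position: [405.5, 316.6, 303.4]
eef_rot: [0.997, -0.081, 0.0, -0.002]
wrist_force: [1.5, 0.1, 0.1]
gripper_width: 0.501
```

Run:
```python
from h import *
p,d=grab("top","top4"); grab("side","side4"); P=cloud("top",d)
p2=p.astype(int)
def reg(x0,y0,x1,y1,lo,hi):
    q=P[y0:y1,x0:x1].reshape(-1,3);k=(q[:,2]>lo)&(q[:,2]<hi);return q[k]
for n,b in dict(b1=(238,130,296,172),b2=(296,136,362,184),b3=(322,194,388,236)).items():
    print(n,rect(trim(reg(*b,36,52)[:,:2])),rect(trim(reg(*b,6,20)[:,:2])))
q=reg(190,130,226,172,175,205);print("handle",rect(q[:,:2]))
q=reg(205,180,315,245,28,45)
for y0 in(-165,-66,33):
    s=q[abs(q[:,1]-y0)<40]; print(rect(trim(s[:,:2])))
A=cv2.resize(p[182:246,208:312],(780,480)); 
B=np.hstack([cv2.resize(p[130:170,x:x+60],(260,120)) if 0 else cv2.resize(p[y:y+40,x:x+58],(260,120)) for x,y in((238,132),(298,138),(326,196))])
save("mat4",np.vstack([A,B]))
```

```text
b1 (array([659. , -92.4]), 111.8, 48.4, 83.01) (array([657.3, -91.8]), 150.2, 51.2, 84.67)
b2 (array([ 637.7, -294.2]), 113.9, 48.3, -74.54) (array([ 637.9, -294.3]), 151.6, 53.1, -74.2)
b3 (array([ 451.7, -375.5]), 115.9, 47.9, 86.81) (array([ 451. , -375.1]), 151.6, 52.9, 85.11)
handle (array([653.3,  88.1]), 20.6, 20.4, -6.56)
(array([ 457.5, -161.7]), 48.1, 44.3, 88.65)
(array([457.4, -63.5]), 47.7, 41.3, 89.02)
(array([458.3,  34.6]), 47.8, 41.2, 89.38)
```

View pics/mat4.png

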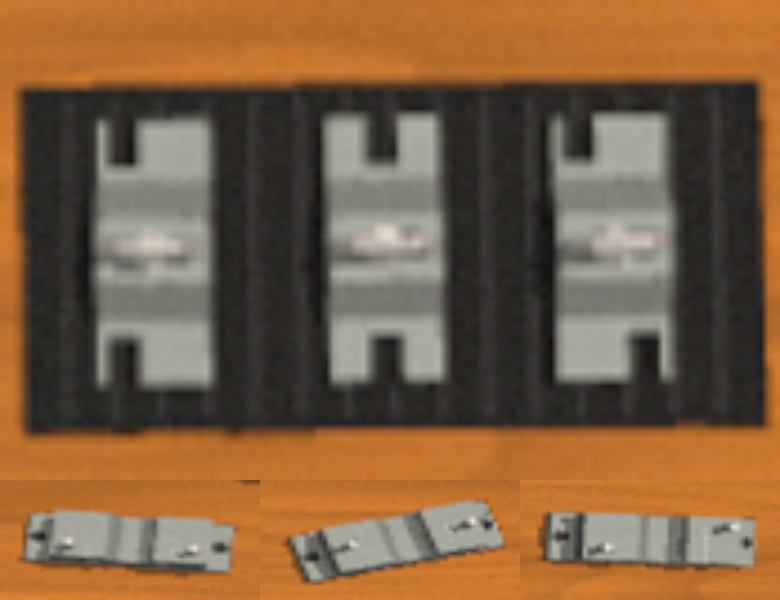

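All three caps stand on the mat: left (y≈35) is cap_a, with both slots toward +y; middle is cap_c; right is cap_b, +x slot on the +y side. From the studs, b1 looks like base_a, b2 like base_c and b3 like base_b. I'll check the fitted base poses with overlays in both cameras.

```bash
cat >> h.py <<'E'
ST=dict(a=((44,13),(-44,13)),b=((44,13),(-44,-13)),c=((44,0),(-44,0)))
def w(pose,l):
    x,y,a=pose;a=np.deg2rad(a);l=np.array(l,float);return np.c_[x+np.cos(a)*l[:,0]-np.sin(a)*l[:,1],y+np.sin(a)*l[:,0]+np.cos(a)*l[:,1],l[:,2]]
def overlay(n,img,pose,typ,s=8,hw=(30,20),zo=45):
    c=proj(n,[[pose[0],pose[1],40]])[0].round().astype(int); x0,y0=c[0]-hw[0],c[1]-hw[1]
    im=cv2.resize(img[y0:y0+2*hw[1],x0:x0+2*hw[0]],None,fx=s,fy=s,interpolation=cv2.INTER_CUBIC)
    T=lambda P:np.round((proj(n,P)-[x0,y0]+.5)*s-.5).astype(int)
    cv2.polylines(im,[T(w(pose,[(a*56,b*24,zo) for a,b in((1,1),(1,-1),(-1,-1),(-1,1))]))],True,(255,0,0),1)
    for k in ST[typ]: 
        q=T(w(pose,[(*k,zo),(*k,zo+24)])); cv2.line(im,tuple(map(int,q[0])),tuple(map(int,q[1])),(255,0,255),1); cv2.circle(im,tuple(map(int,q[1])),3,(0,0,255),-1)
    return im
E
python3 - <<'E'
from h import *
B=dict(a=(658.2,-92.1,83.7),c=(637.6,-294.2,105.4),b=(451.6,-375.4,86))
t=np.load("pics/top4.npz")["p"];zs=np.load("pics/side4.npz");S=cloud("side",zs["d"]).reshape(-1,3)
r1=np.hstack([overlay("top",t,B[k],k,4.4,(30,26)) for k in"acb"]); r2=np.hstack([overlay("side",zs["p"],B[k],k,8,(16,18)) for k in"acb"])
r2=cv2.copyMakeBorder(r2,0,0,0,max(0,r1.shape[1]-r2.shape[1]),cv2.BORDER_CONSTANT)[:,:r1.shape[1]]
save("ov",np.vstack([r1,r2])); print(r1.shape,r2.shape)
for k,b in B.items():
    kk=(np.hypot(S[:,0]-b[0],S[:,1]-b[1])<75)&(S[:,2]>38)&(S[:,2]<51); s=S[kk]; print(k,rect(trim(s[:,:2],8,3)),np.median(s[:,2]),len(s))
E
```

```text
(229, 792, 3) (288, 792, 3)
a (array([659.5, -91.4]), 116.6, 50.9, 83.73) 43.809928383575425 184
c (array([ 637.7, -292.6]), 112.8, 45.1, -75.05) 44.14441014973022 129
b (array([0., 0.]), 0.0, 0.0, 0.0) nan 0
  return _methods._mean(a, axis=axis, dtype=dtype,
  ret = ret.dtype.type(ret / rcount)
```

View pics/ov.png

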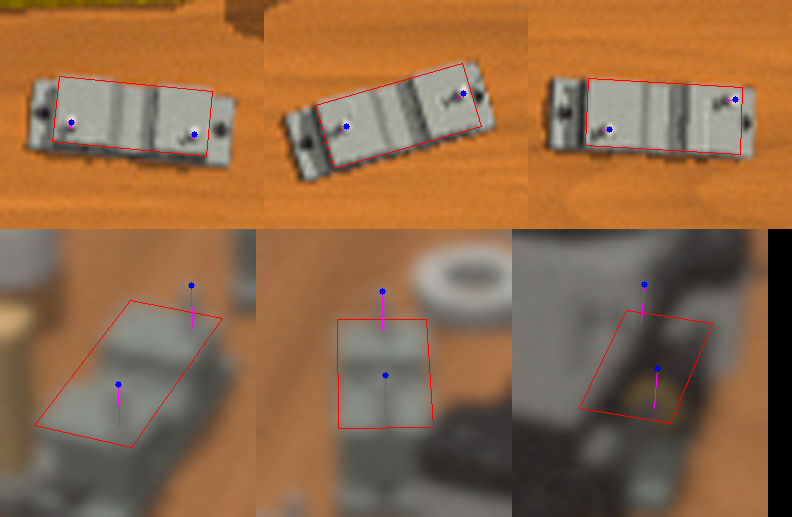

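Run:
```python
from h import *
f=np.load("pics/top4.npz");p=f["p"].astype(int);P=cloud("top",f["d"])
v=p.min(2)
for n,y0 in(("a",34.6),("c",-63.5),("b",-161.7)):
    c=proj("top",[[457,y0,18]])[0]
    xs=np.arange(int(c[0])-14,int(c[0])+14); e=[]
    for x in xs:
        col=v[:,x]; top=int(proj("top",[[513,y0,18]])[0][1]); bot=int(proj("top",[[401,y0,18]])[0][1])
        def edge(r0,rng,up):
            seg=col[r0-5:r0+6].astype(float)
            if not up: seg=seg[::-1]
            i=np.argmax(seg>75)
            if i==0 or seg[-1]<75: return None
            s=i-1+(75-seg[i-1])/(seg[i]-seg[i-1]); s= r0-5+s if up else r0+5-s
            return atz("top",[(x,s)],18)[0]
        e.append((edge(top,5,True),edge(bot,5,False)))
    T=[k[0] for k in e if k[0] is not None];Bm=[k[1] for k in e if k[1] is not None]
    t=np.median(T,0);b=np.median(Bm,0); print(n,"top x",t[0].round(1),len(T),"bot x",b[0].round(1),len(Bm),"mid",((t[0]+b[0])/2).round(1),"len",(t[0]-b[0]).round(1))
    q=P.reshape(-1,3);k=(abs(q[:,0]-457)<15)&(abs(q[:,1]-y0)<40)&(q[:,2]>60)&(q[:,2]<80);print("  eye",np.median(q[k],0).round(1))
print(robot.get_obs()["position"])
```

```text
a top x 514.1 12 bot x 399.1 13 mid 456.6 len 115.0
  eye [458.3  34.7  67.9]
c top x 515.2 12 bot x 400.0 13 mid 457.6 len 115.2
  eye [460.  -63.8  69.6]
b top x 514.2 12 bot x 399.3 16 mid 456.8 len 114.9
  eye [ 457.7 -159.9   68.9]
[409.12188462 313.50960159 302.64892652]
```

Request:
send_rows(linear=[[0.6,-3.4,0],[0.6,-3.5,0],[0.6,-3.5,0],[0.6,-3.5,0],[0.6,-3.5,0]], angular=[[0,0,1.1],[0,0,1.1],[0,0,1.1],[0,0,1.1],[0,0,1.1]], gripper=[0.5,0.5,0.5,0.5,0.5])

```text
time: 38.45
position: [440.6, 135.8, 301.7]
eef_rot: [0.999, -0.037, 0.0, 0.0]
wrist_force: [0.2, 0.3, -0.6]
gripper_width: 0.749
```

Request:
send_rows(linear=[[0.6,-3.5,0],[0.6,-3.5,0],[0.6,-3.5,0],[0,0,-3],[0,0,-3]], angular=[[0,0,1.1],[0,0,1.1],[0,0,1],[0,0,0],[0,0,0]], gripper=[0.5,0.5,0.5,0.5,0.5])

```text
time: 38.87
position: [460.0, 29.7, 243.0]
eef_rot: [1.0, -0.012, 0.003, 0.001]
wrist_force: [-0.4, 0.6, 0.2]
gripper_width: 0.752
```

Request:
send_rows(linear=[[0,0,-3],[0,0,-3],[0,0,-2],[0,0,0],[0,0,0]], angular=[[0,0,0],[0,0,0],[0,0,0],[0,0,0],[0,0,0]], gripper=[0.5,0.5,0.5,0.5,0.5])

```text
time: 39.28
position: [457.6, 32.5, 160.8]
eef_rot: [1.0, -0.01, -0.001, 0.0]
wrist_force: [0.3, -0.1, 0.9]
gripper_width: 0.754
```

Request:
send_rows(linear=[[0,0,0],[0,0,0],[0,0,0]], angular=[[0,0,0],[0,0,0],[0,0,0]], gripper=[0.5,0.5,0.5])

```text
time: 39.53
position: [459.2, 33.5, 163.5]
eef_rot: [1.0, -0.009, 0.002, 0.0]
wrist_force: [-1.0, 0.5, 0.6]
gripper_width: 0.751
```

Request:
send_rows(linear=[[-0.2,0,-3],[0,0,-3],[0,0,-3],[0,0,-2.5],[0,0,-1.5]], angular=[[0,0,0],[0,0,0],[0,0,0],[0,0,0],[0,0,0]], gripper=[0.5,0.5,0.5,0.5,0.5])

```text
time: 39.95
position: [454.8, 33.8, 29.5]
eef_rot: [1.0, -0.009, -0.001, 0.0]
wrist_force: [-0.8, 0.8, -0.7]
gripper_width: 0.75
```

Request:
send_rows(linear=[[0,0,-1.2],[0,0,-0.8],[0,0,-0.3],[0,0,0],[0,0,0]], angular=[[0,0,0],[0,0,0],[0,0,0],[0,0,0],[0,0,0]], gripper=[0.5,0.5,0.5,0.5,0.5])

```text
time: 40.37
position: [456.8, 33.7, 9.4]
eef_rot: [1.0, -0.009, 0.001, 0.0]
wrist_force: [0.0, 0.4, 0.2]
gripper_width: 0.75
```

Request:
send_rows(linear=[[0,0,0],[0,0,0],[0,0,0],[0,0,0],[0,0,0]], angular=[[0,0,0],[0,0,0],[0,0,0],[0,0,0],[0,0,0]], gripper=[0.2,0.1,0.05,0,-0.1], force=30)

```text
time: 40.78
position: [456.2, 33.6, 8.9]
eef_rot: [1.0, -0.009, 0.0, 0.0]
wrist_force: [-0.6, -0.4, 0.6]
gripper_width: 0.504
```

Request:
send_rows(linear=[[0,0,0],[0,0,0],[0,0,0]], angular=[[0,0,0],[0,0,0],[0,0,0]], gripper=[-0.5,-0.5,-0.5])

```text
time: 41.03
position: [456.2, 33.6, 8.8]
eef_rot: [1.0, -0.009, 0.0, 0.0]
wrist_force: [-0.2, -0.3, 3.7]
gripper_width: 0.505
```

Request:
send_rows(linear=[[0,0,1],[0,0,2.5],[0,0,4],[0,0,4],[0,0,2.6]], angular=[[0,0,0],[0,0,0],[0,0,0],[0,0,0],[0,0,0]], gripper=[-0.5,-0.5,-0.5,-0.5,-0.5])

```text
time: 41.45
position: [456.3, 33.9, 152.5]
eef_rot: [1.0, -0.009, 0.001, -0.0]
wrist_force: [1.0, 0.4, -3.3]
gripper_width: 0.509
```

Request:
send_rows(linear=[[1.5,-1,0],[1.5,-1,0],[1.5,-1,0],[1.5,-1,0],[1.5,-1,0]], angular=[[0,0,6.5],[0,0,6.5],[0,0,6.5],[0,0,6.5],[0,0,6.5]], gripper=[-0.5,-0.5,-0.5,-0.5,-0.5])

```text
time: 41.87
position: [530.5, -16.4, 148.2]
eef_rot: [0.962, 0.274, -0.001, -0.001]
wrist_force: [0.2, 0.7, -4.1]
gripper_width: 0.508
```

Request:
send_rows(linear=[[1.6,-1,0],[1.6,-1,0],[1.6,-1,0],[1.6,-1,0],[1.6,-1,0]], angular=[[0,0,6.5],[0,0,6.5],[0,0,6.5],[0,0,6.5],[0,0,6.5]], gripper=[-0.5,-0.5,-0.5,-0.5,-0.5])

```text
time: 42.28
position: [610.6, -66.4, 147.7]
eef_rot: [0.847, 0.532, -0.001, -0.001]
wrist_force: [0.6, 0.1, -4.0]
gripper_width: 0.509
```

Request:
send_rows(linear=[[1.6,-0.9,0],[1.6,-0.9,0],[1.5,-0.9,0],[0,0,0],[0,0,0]], angular=[[0,0,6.5],[0,0,6.5],[0,0,6.7],[0,0,0],[0,0,0]], gripper=[-0.5,-0.5,-0.5,-0.5,-0.5])

```text
time: 42.7
position: [657.1, -93.2, 147.3]
eef_rot: [0.746, 0.666, -0.001, -0.002]
wrist_force: [0.4, 0.2, -4.0]
gripper_width: 0.509
```

Request:
send_rows(linear=[[0,0,0],[0,0,0],[0,0,0]], angular=[[0,0,0],[0,0,0],[0,0,0]], gripper=[-0.5,-0.5,-0.5])

```text
time: 42.95
position: [657.1, -92.6, 149.5]
eef_rot: [0.745, 0.667, -0.0, -0.0]
wrist_force: [-0.6, 0.0, -3.7]
gripper_width: 0.514
```

Run:
```python
from h import *
from scipy.spatial.transform import Rotation as Rr
f=lambda o:np.degrees(np.arctan2(*Rr.from_quat(o["eef_rot"]).as_matrix()[[1,0],0]))
o=robot.get_obs();print(o["position"],f(o),o["gripper_width"],o["wrist_force"])
g,d=grab("side","side5");S=cloud("side",d).reshape(-1,3)
kk=(np.hypot(S[:,0]-658,S[:,1]+92)<110)&(S[:,2]>38)&(S[:,2]<51);print(rect(trim(S[kk][:,:2],8,3)))
c=proj("side",[[658,-92,80]])[0].astype(int); save("s5",g[c[1]-50:c[1]+40,c[0]-50:c[0]+50],6)
g,d=grab("top","top5");P=cloud("top",d)
for n,b in dict(b1=(238,120,306,180),b2=(296,130,372,194),b3=(316,190,394,246)).items():
    q=P[b[1]:b[3],b[0]:b[2]].reshape(-1,3); s=q[(q[:,2]>6)&(q[:,2]<20)]; print(n,rect(trim(s[:,:2])))
```

```text
[657.13400272 -92.58305359 149.46122871] 83.68108151728443 0.5137795084286724 [-0.59815054  0.01760388 -3.66942323]
(array([696.5, -94. ]), 123.7, 116.5, -5.78)
b1 (array([665.3, -88.4]), 251.5, 92.1, 58.97)
b2 (array([ 637.8, -325.2]), 218.5, 77.6, -87.0)
b3 (array([ 451.9, -373.5]), 155.3, 51.9, 85.52)
```

View pics/s5.png

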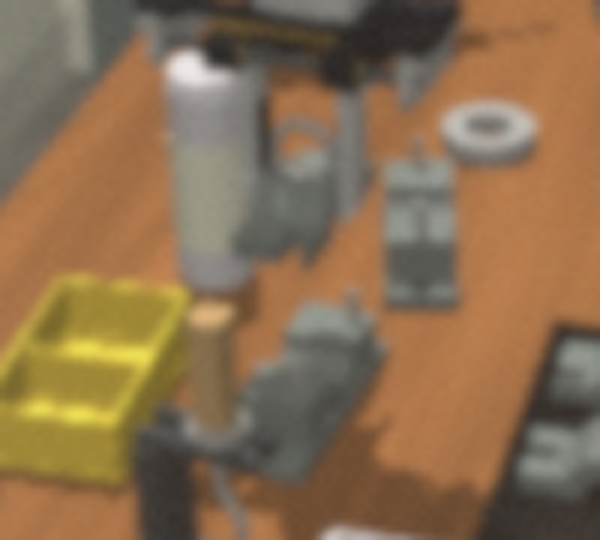

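Run:
```python
from h import *
for t in("side4","side5"):
    S=cloud("side",np.load("pics/%s.npz"%t)["d"]).reshape(-1,3)
    for b in((658,-92),(637.6,-294)):
        kk=(np.hypot(S[:,0]-b[0],S[:,1]-b[1])<68)&(S[:,2]>39)&(S[:,2]<50);print(t,rect(trim(S[kk][:,:2],8,3)),kk.sum())
```

```text
side4 (array([659.5, -91.4]), 116.6, 50.9, 83.73) 175
side4 (array([ 637.7, -292.6]), 112.8, 45.1, -75.05) 125
side5 (array([659.9, -90.3]), 115.9, 51.8, 83.34) 179
side5 (array([ 638.1, -293.7]), 122.3, 45.0, -75.04) 128
```

Request:
send_rows(linear=[[0.1,-0.1,-2],[0,0,-2],[0,0,-1.5],[0,0,-1.3],[0,0,0]], angular=[[0,0,0],[0,0,0],[0,0,0],[0,0,0],[0,0,0]], gripper=[-0.5,-0.5,-0.5,-0.5,-0.5])

```text
time: 43.47
position: [656.5, -93.6, 77.4]
eef_rot: [0.745, 0.667, -0.002, -0.003]
wrist_force: [-0.9, -0.6, -5.0]
gripper_width: 0.504
```

Request:
send_rows(linear=[[0,0,0],[0,0,0],[0,0,0]], angular=[[0,0,0],[0,0,0],[0,0,0]], gripper=[-0.5,-0.5,-0.5])

```text
time: 43.72
position: [660.0, -94.5, 83.4]
eef_rot: [0.745, 0.667, 0.001, 0.001]
wrist_force: [-0.1, -0.5, -4.1]
gripper_width: 0.506
```

Request:
send_rows(linear=[[0,0,0],[0,0,0],[0,0,0],[0,0,0],[0,0,0]], angular=[[0,0,0],[0,0,0],[0,0,0],[0,0,0],[0,0,0]], gripper=[-0.5,-0.5,-0.5,-0.5,-0.5])

```text
time: 44.13
position: [658.9, -94.3, 81.5]
eef_rot: [0.745, 0.667, 0.0, 0.0]
wrist_force: [0.2, -0.2, -3.7]
gripper_width: 0.508
```

Request:
send_rows(linear=[[-0.05,0.06,-0.3],[0,0,-0.3],[0,0,-0.3],[0,0,-0.3],[0,0,0]], angular=[[0,0,0],[0,0,0],[0,0,0],[0,0,0],[0,0,0]], gripper=[-0.5,-0.5,-0.5,-0.5,-0.5])

```text
time: 44.55
position: [657.6, -93.5, 67.9]
eef_rot: [0.745, 0.667, -0.001, -0.001]
wrist_force: [0.3, 0.2, -4.5]
gripper_width: 0.509
```

Request:
send_rows(linear=[[0,0,0],[0,0,0]], angular=[[0,0,0],[0,0,0]], gripper=[-0.5,-0.5])

```text
time: 44.72
position: [658.4, -93.7, 69.3]
eef_rot: [0.745, 0.667, 0.0, 0.0]
wrist_force: [-0.3, -0.4, -3.8]
gripper_width: 0.509
```

Request:
send_rows(linear=[[0,0,-0.5],[0,0,-0.5],[0,0,-0.4],[0,0,-0.3],[0,0,0]], angular=[[0,0,0],[0,0,0],[0,0,0],[0,0,0],[0,0,0]], gripper=[-0.5,-0.5,-0.5,-0.5,-0.5])

```text
time: 45.13
position: [657.5, -93.5, 50.7]
eef_rot: [0.745, 0.667, -0.001, -0.001]
wrist_force: [-0.4, -0.1, -4.5]
gripper_width: 0.509
```

Request:
send_rows(linear=[[0,0,-0.2],[0,0,-0.1],[0,0,0],[0,0,0]], angular=[[0,0,0],[0,0,0],[0,0,0],[0,0,0]], gripper=[-0.5,-0.5,-0.5,-0.5])

```text
time: 45.47
position: [658.5, -93.7, 49.9]
eef_rot: [0.745, 0.667, 0.0, 0.0]
wrist_force: [-0.4, 0.4, -1.9]
gripper_width: 0.506
```

Request:
send_rows(linear=[[0,0,-0.1],[0,0,0],[0,0,0],[0,0,0],[0,0,0]], angular=[[0,0,0],[0,0,0],[0,0,0],[0,0,0],[0,0,0]], gripper=[-0.5,-0.5,0.2,0.4,0.4])

```text
time: 45.88
position: [658.9, -93.8, 48.5]
eef_rot: [0.745, 0.667, 0.0, 0.001]
wrist_force: [-0.7, -0.6, 0.4]
gripper_width: 0.678
```

Request:
send_rows(linear=[[0,0,0],[0,0,0.5],[0,0,1.5],[0,0,3],[0,0,4]], angular=[[0,0,0],[0,0,0],[0,0,0],[0,0,0],[0,0,0]], gripper=[0.5,0.5,0.5,0.5,0.5])

```text
time: 46.3
position: [656.1, -93.2, 135.0]
eef_rot: [0.745, 0.667, -0.002, -0.003]
wrist_force: [1.1, -0.6, 0.1]
gripper_width: 0.748
```

Request:
send_rows(linear=[[0,0,4],[-1.7,0.2,0],[-1.7,0.2,0],[-1.7,0.2,0],[-1.7,0.2,0]], angular=[[0,0,0],[0,0,-7],[0,0,-7],[0,0,-7],[0,0,-7]], gripper=[0.5,0.5,0.5,0.5,0.5])

```text
time: 46.72
position: [589.9, -85.6, 179.1]
eef_rot: [0.886, 0.464, 0.001, 0.0]
wrist_force: [0.4, 0.8, -0.5]
gripper_width: 0.752
```

Request:
send_rows(linear=[[-1.7,0.2,0],[-1.7,0.2,0],[-1.7,0.3,0],[-1.7,0.3,0],[-1.7,0.3,0]], angular=[[0,0,-7],[0,0,-7],[0,0,-7],[0,0,-7],[0,0,-7]], gripper=[0.5,0.5,0.5,0.5,0.5])

```text
time: 47.13
position: [504.7, -72.6, 178.8]
eef_rot: [0.984, 0.177, 0.0, 0.0]
wrist_force: [0.0, 0.3, 0.1]
gripper_width: 0.749
```

Request:
send_rows(linear=[[-1.7,0.3,0],[-1.7,0.3,0],[-1.4,0.2,0],[0,0,0],[0,0,0]], angular=[[0,0,-7],[0,0,-7],[0,0,-0.7],[0,0,0],[0,0,0]], gripper=[0.5,0.5,0.5,0.5,0.5])

```text
time: 47.55
position: [457.6, -64.7, 179.1]
eef_rot: [0.999, 0.053, 0.001, 0.0]
wrist_force: [-0.9, 0.1, -0.7]
gripper_width: 0.751
```

Request:
send_rows(linear=[[0,0,0],[0,0,0],[0,0,0],[0,0,0]], angular=[[0,0,0],[0,0,0],[0,0,0],[0,0,0]], gripper=[0.5,0.5,0.5,0.5])

```text
time: 47.88
position: [457.8, -64.8, 178.1]
eef_rot: [0.999, 0.052, -0.0, -0.0]
wrist_force: [0.2, -0.1, -0.7]
gripper_width: 0.748
```

Request:
send_rows(linear=[[0,0,-2],[0,0,-3],[0,0,-3],[0,0,-2],[0,0,-1]], angular=[[0,0,-3.5],[0,0,-3.5],[0,0,0],[0,0,0],[0,0,0]], gripper=[0.5,0.5,0.5,0.5,0.5])

```text
time: 48.3
position: [455.3, -64.1, 64.8]
eef_rot: [1.0, -0.009, -0.003, -0.001]
wrist_force: [-0.1, 0.2, -1.6]
gripper_width: 0.75
```

Request:
send_rows(linear=[[0,0,-2],[0,0,-2],[0,0,-1.3],[0,0,-0.6],[0,0,0]], angular=[[0,0,0],[0,0,0],[0,0,0],[0,0,0],[0,0,0]], gripper=[0.5,0.5,0.5,0.5,0.5])

```text
time: 48.72
position: [456.7, -64.5, 8.3]
eef_rot: [1.0, -0.009, -0.001, -0.0]
wrist_force: [0.3, 0.6, -0.3]
gripper_width: 0.749
```

Request:
send_rows(linear=[[0,0,0],[0,0,0],[0,0,0]], angular=[[0,0,0],[0,0,0],[0,0,0]], gripper=[0.5,0.4,0.3])

```text
time: 48.97
position: [458.6, -65.0, 10.8]
eef_rot: [1.0, -0.009, 0.001, 0.0]
wrist_force: [-0.5, -0.1, 0.2]
gripper_width: 0.661
```

Request:
send_rows(linear=[[0,0,0],[0,0,0],[0,0,0],[0,0,0],[0,0,0]], angular=[[0,0,0],[0,0,0],[0,0,0],[0,0,0],[0,0,0]], gripper=[0.1,0.05,0,-0.1,-0.5])

```text
time: 49.38
position: [457.7, -64.9, 9.9]
eef_rot: [1.0, -0.009, 0.0, 0.0]
wrist_force: [-0.5, 0.4, 1.9]
gripper_width: 0.508
```

Request:
send_rows(linear=[[0,0,0],[0,0,0],[0,0,0]], angular=[[0,0,0],[0,0,0],[0,0,0]], gripper=[-0.5,-0.5,-0.5])

```text
time: 49.63
position: [457.8, -64.9, 9.9]
eef_rot: [1.0, -0.009, 0.0, 0.0]
wrist_force: [-0.7, -0.2, 4.9]
gripper_width: 0.51
```

Request:
send_rows(linear=[[0,0,1],[0,0,2.5],[0,0,4],[0,0,4],[0,0,2.5]], angular=[[0,0,0],[0,0,0],[0,0,0],[0,0,0],[0,0,0]], gripper=[-0.5,-0.5,-0.5,-0.5,-0.5])

```text
time: 50.05
position: [458.0, -64.6, 152.8]
eef_rot: [1.0, -0.009, 0.002, 0.0]
wrist_force: [1.9, -0.7, -1.5]
gripper_width: 0.509
```

Request:
send_rows(linear=[[1.1,-1.4,0],[1.1,-1.4,0],[1.1,-1.4,0],[1.1,-1.4,0],[1.1,-1.4,0]], angular=[[0,0,6.6],[0,0,6.6],[0,0,6.6],[0,0,6.6],[0,0,6.6]], gripper=[-0.5,-0.5,-0.5,-0.5,-0.5])

```text
time: 50.47
position: [511.9, -134.8, 148.3]
eef_rot: [0.96, 0.278, -0.001, -0.001]
wrist_force: [0.5, 0.4, -2.8]
gripper_width: 0.512
```

Request:
send_rows(linear=[[1.1,-1.4,0],[1.1,-1.4,0],[1.1,-1.4,0],[1.1,-1.4,0],[1.1,-1.4,0]], angular=[[0,0,6.6],[0,0,6.6],[0,0,6.6],[0,0,6.6],[0,0,6.6]], gripper=[-0.5,-0.5,-0.5,-0.5,-0.5])

```text
time: 50.88
position: [567.0, -204.8, 147.9]
eef_rot: [0.842, 0.54, -0.001, -0.001]
wrist_force: [-0.6, -0.6, -1.8]
gripper_width: 0.507
```

Request:
send_rows(linear=[[1.2,-1.5,0],[1.2,-1.5,0],[1.2,-1.5,0],[1.2,-1.5,0],[1.2,-1.5,0]], angular=[[0,0,6.6],[0,0,6.6],[0,0,6.6],[0,0,6.6],[0,0,7]], gripper=[-0.5,-0.5,-0.5,-0.5,-0.5])

```text
time: 51.3
position: [627.1, -279.8, 147.6]
eef_rot: [0.651, 0.759, -0.0, -0.002]
wrist_force: [0.4, 0.3, -3.2]
gripper_width: 0.51
```

Request:
send_rows(linear=[[1,-1.5,0],[0,0,0],[0,0,0],[0,0,0],[0,0,0]], angular=[[0,0,7],[0,0,0],[0,0,0],[0,0,0],[0,0,0]], gripper=[-0.5,-0.5,-0.5,-0.5,-0.5])

```text
time: 51.72
position: [636.8, -293.5, 149.0]
eef_rot: [0.606, 0.795, 0.0, -0.001]
wrist_force: [0.1, 0.5, -2.0]
gripper_width: 0.509
```

Request:
send_rows(linear=[[0,0,0],[0,0,0],[0,0,0]], angular=[[0,0,0],[0,0,0],[0,0,0]], gripper=[-0.5,-0.5,-0.5])

```text
time: 51.97
position: [637.2, -294.1, 149.8]
eef_rot: [0.606, 0.796, 0.0, 0.0]
wrist_force: [0.4, -0.0, -2.6]
gripper_width: 0.504
```

```bash
cat > chk.py <<'E'
from h import *
import sys
from scipy.spatial.transform import Rotation as Rr
tag=sys.argv[1]
o=robot.get_obs();print(np.round(o["position"],1),np.degrees(np.arctan2(*Rr.from_quat(o["eef_rot"]).as_matrix()[[1,0],0])).round(2))
B=dict(a=(658.2,-92.1),c=(637.6,-294.2),b=(451.6,-375.4))
for n in("top","side"):
    g,d=grab(n,n+tag);S=cloud(n,d).reshape(-1,3)
    for k,b in B.items():
        kk=(np.hypot(S[:,0]-b[0],S[:,1]-b[1])<72)&(S[:,2]>39)&(S[:,2]<50); kf=(np.hypot(S[:,0]-b[0],S[:,1]-b[1])<85)&(S[:,2]>7)&(S[:,2]<19)
        for w_,q in(("face",kk),("foot",kf)):
            s=S[q]
            if len(s)>40: print(n,k,w_,*rect(trim(s[:,:2],8,3)),len(s))
E
python3 chk.py 6
python3 - <<'E'
from h import *
P=cloud("top",np.load("pics/top4.npz")["d"])[90:135,295:330].reshape(-1,3);s=P[(P[:,2]>140)&(P[:,2]<175)];print("spray",np.median(s,0))
E
```

```text
[ 637.2 -294.1  149.8] 105.41
top a foot [641.4 -90.3] 150.0 82.3 85.06 214
top c face [ 625.8 -256.9] 55.1 31.4 37.17 53
top c foot [ 625.4 -273.9] 113.0 51.7 -83.11 112
top b face [ 451.2 -379.1] 105.9 47.9 87.35 269
top b foot [ 451.  -391.3] 120.4 52.2 84.7 81
side a face [641.6 -75.4] 111.3 44.5 57.56 56
side a foot [639.3 -83.6] 144.5 47.4 67.73 92
side c face [ 638.  -293.3] 119.7 45.0 -75.01 130
side c foot [ 623.9 -231.7] 49.2 29.5 15.15 79
side b face [ 451.2 -372.2] 116.2 48.5 86.69 122
side b foot [ 434.3 -350.2] 129.2 45.8 60.28 74
spray [ 765.81397445 -233.27945711  158.96365576]
```

Request:
send_rows(linear=[[0,-0.1,-2],[0,0,-2],[0,0,-1.5],[0,0,-1],[0,0,0]], angular=[[0,0,0],[0,0,0],[0,0,0],[0,0,0],[0,0,0]], gripper=[-0.5,-0.5,-0.5,-0.5,-0.5])

```text
time: 52.48
position: [635.7, -294.7, 80.7]
eef_rot: [0.606, 0.795, -0.0, -0.003]
wrist_force: [-1.1, -0.8, -3.9]
gripper_width: 0.508
```

Request:
send_rows(linear=[[0,0,0],[0,0,0],[0,0,0],[0,0,0],[0,0,0]], angular=[[0,0,0],[0,0,0],[0,0,0],[0,0,0],[0,0,0]], gripper=[-0.5,-0.5,-0.5,-0.5,-0.5])

```text
time: 52.9
position: [637.9, -296.0, 85.7]
eef_rot: [0.606, 0.795, 0.0, 0.001]
wrist_force: [0.3, -0.3, -3.7]
gripper_width: 0.513
```

Request:
send_rows(linear=[[0,0,0],[0,0,0],[0,0,0]], angular=[[0,0,0],[0,0,0],[0,0,0]], gripper=[-0.5,-0.5,-0.5])

```text
time: 53.15
position: [637.4, -295.7, 84.4]
eef_rot: [0.606, 0.795, 0.0, 0.0]
wrist_force: [0.7, -0.5, -3.2]
gripper_width: 0.507
```

Request:
send_rows(linear=[[0,0.05,-0.4],[0,0,-0.4],[0,0,-0.4],[0,0,-0.3],[0,0,0]], angular=[[0,0,0],[0,0,0],[0,0,0],[0,0,0],[0,0,0]], gripper=[-0.5,-0.5,-0.5,-0.5,-0.5])

```text
time: 53.57
position: [636.9, -294.7, 67.7]
eef_rot: [0.606, 0.795, 0.0, -0.001]
wrist_force: [0.5, 0.1, -3.2]
gripper_width: 0.508
```

Request:
send_rows(linear=[[0,0,0],[0,0,0],[0,0,0]], angular=[[0,0,0],[0,0,0],[0,0,0]], gripper=[-0.5,-0.5,-0.5])

```text
time: 53.82
position: [637.4, -295.3, 69.6]
eef_rot: [0.606, 0.795, 0.0, 0.0]
wrist_force: [0.1, -0.1, -3.3]
gripper_width: 0.51
```

Past the stud tops (75) without contact, so lowering home (TCP ≈ 50.9).

Request:
send_rows(linear=[[0,0,-0.5],[0,0,-0.5],[0,0,-0.4],[0,0,-0.3],[0,0,0]], angular=[[0,0,0],[0,0,0],[0,0,0],[0,0,0],[0,0,0]], gripper=[-0.5,-0.5,-0.5,-0.5,-0.5])

```text
time: 54.23
position: [636.9, -294.9, 51.3]
eef_rot: [0.606, 0.795, -0.0, -0.001]
wrist_force: [-0.4, -0.7, -4.1]
gripper_width: 0.507
```

Request:
send_rows(linear=[[0,0,-0.1],[0,0,-0.1],[0,0,0],[0,0,0]], angular=[[0,0,0],[0,0,0],[0,0,0],[0,0,0]], gripper=[-0.5,-0.5,-0.5,-0.5])

```text
time: 54.57
position: [637.4, -295.2, 50.9]
eef_rot: [0.606, 0.795, 0.0, 0.0]
wrist_force: [-1.0, 0.4, -0.2]
gripper_width: 0.508
```

Request:
send_rows(linear=[[0,0,0],[0,0,0],[0,0,0]], angular=[[0,0,0],[0,0,0],[0,0,0]], gripper=[-0.5,-0.5,-0.5])

```text
time: 54.82
position: [637.4, -295.2, 51.0]
eef_rot: [0.606, 0.795, 0.0, 0.0]
wrist_force: [-1.4, 0.6, 1.6]
gripper_width: 0.508
```

Request:
send_rows(linear=[[0,0,0],[0,0,0],[0,0,0],[0,0,0],[0,0,0]], angular=[[0,0,0],[0,0,0],[0,0,0],[0,0,0],[0,0,0]], gripper=[0.1,0.2,0.4,0.5,0.5])

```text
time: 55.23
position: [637.5, -295.2, 50.3]
eef_rot: [0.606, 0.795, 0.0, 0.0]
wrist_force: [1.1, -0.2, -0.7]
gripper_width: 0.742
```

Request:
send_rows(linear=[[0,0,0.5],[0,0,1.5],[0,0,3],[0,0,3],[0,0,3]], angular=[[0,0,0],[0,0,0],[0,0,0],[0,0,0],[0,0,0]], gripper=[0.5,0.5,0.5,0.5,0.5])

```text
time: 55.65
position: [637.1, -295.0, 161.5]
eef_rot: [0.606, 0.795, -0.0, -0.0]
wrist_force: [1.5, 0.1, -0.2]
gripper_width: 0.752
```

Request:
send_rows(linear=[[-1.1,0.8,0],[-1.1,0.8,0],[-1.1,0.8,0],[-1.1,0.8,0],[-1.1,0.8,0]], angular=[[0,0,-6.6],[0,0,-6.6],[0,0,-6.6],[0,0,-6.6],[0,0,-6.6]], gripper=[0.5,0.5,0.5,0.5,0.5])

```text
time: 56.07
position: [581.9, -254.9, 160.9]
eef_rot: [0.809, 0.588, 0.0, 0.0]
wrist_force: [-0.4, 0.1, -0.2]
gripper_width: 0.749
```

Request:
send_rows(linear=[[-1.1,0.8,0],[-1.1,0.8,0],[-1.1,0.8,0],[-1.1,0.8,0],[-1.1,0.8,0]], angular=[[0,0,-6.6],[0,0,-6.6],[0,0,-6.6],[0,0,-6.6],[0,0,-6.6]], gripper=[0.5,0.5,0.5,0.5,0.5])

```text
time: 56.48
position: [526.9, -214.8, 160.9]
eef_rot: [0.942, 0.334, 0.0, 0.0]
wrist_force: [0.9, 0.8, 0.4]
gripper_width: 0.755
```

Request:
send_rows(linear=[[-1.1,0.8,0],[-1.1,0.8,0],[-1.1,0.9,0],[-1.2,0.9,0],[-1.2,0.9,0]], angular=[[0,0,-6.6],[0,0,-6.6],[0,0,-6.6],[0,0,-6.6],[0,0,-7]], gripper=[0.5,0.5,0.5,0.5,0.5])

```text
time: 56.9
position: [469.9, -171.8, 160.9]
eef_rot: [0.999, 0.049, 0.0, 0.0]
wrist_force: [-0.4, 0.2, 0.1]
gripper_width: 0.752
```

Request:
send_rows(linear=[[-1.3,0.9,0],[0,0,0],[0,0,0],[0,0,0],[0,0,0]], angular=[[0,0,-7],[0,0,0],[0,0,0],[0,0,0],[0,0,0]], gripper=[0.5,0.5,0.5,0.5,0.5])

```text
time: 57.32
position: [458.0, -163.7, 160.5]
eef_rot: [1.0, -0.008, 0.0, 0.0]
wrist_force: [0.3, -0.4, -0.2]
gripper_width: 0.751
```

Request:
send_rows(linear=[[0,0,0],[0,0,0],[0,0,0]], angular=[[0,0,0],[0,0,0],[0,0,0]], gripper=[0.5,0.5,0.5])

```text
time: 57.57
position: [457.6, -163.4, 160.1]
eef_rot: [1.0, -0.009, -0.0, -0.0]
wrist_force: [0.6, -0.8, -0.3]
gripper_width: 0.753
```

Good; descending 15 cm onto cap_b.

Request:
send_rows(linear=[[-0.05,0.05,-2],[0,0,-3],[0,0,-3],[0,0,-2],[0,0,-1]], angular=[[0,0,0],[0,0,0],[0,0,0],[0,0,0],[0,0,0]], gripper=[0.5,0.5,0.5,0.5,0.5])

```text
time: 57.98
position: [454.8, -161.7, 46.8]
eef_rot: [1.0, -0.009, -0.003, -0.001]
wrist_force: [-0.7, -1.0, 0.8]
gripper_width: 0.747
```

Request:
send_rows(linear=[[0,0,-1.5],[0,0,-1.3],[0,0,-0.8],[0,0,-0.4],[0,0,0]], angular=[[0,0,0],[0,0,0],[0,0,0],[0,0,0],[0,0,0]], gripper=[0.5,0.5,0.5,0.5,0.5])

```text
time: 58.4
position: [456.7, -162.6, 9.9]
eef_rot: [1.0, -0.009, -0.0, -0.0]
wrist_force: [-0.4, 0.9, 0.6]
gripper_width: 0.748
```

Request:
send_rows(linear=[[0,0,0],[0,0,0],[0,0,0],[0,0,0]], angular=[[0,0,0],[0,0,0],[0,0,0],[0,0,0]], gripper=[0.5,0.5,0.4,0.3])

```text
time: 58.73
position: [457.4, -163.0, 11.2]
eef_rot: [1.0, -0.009, 0.001, 0.0]
wrist_force: [0.2, 0.3, -0.6]
gripper_width: 0.664
```

Request:
send_rows(linear=[[0,0,0],[0,0,0],[0,0,0],[0,0,0],[0,0,0]], angular=[[0,0,0],[0,0,0],[0,0,0],[0,0,0],[0,0,0]], gripper=[0.1,0.05,0,-0.1,-0.5])

```text
time: 59.15
position: [457.0, -162.4, 10.5]
eef_rot: [1.0, -0.009, 0.0, -0.0]
wrist_force: [0.7, 1.3, 2.4]
gripper_width: 0.512
```

Request:
send_rows(linear=[[0,0,0],[0,0,0],[0,0,0]], angular=[[0,0,0],[0,0,0],[0,0,0]], gripper=[-0.5,-0.5,-0.5])

```text
time: 59.4
position: [457.0, -162.4, 10.5]
eef_rot: [1.0, -0.009, 0.0, -0.0]
wrist_force: [0.3, 2.2, 2.8]
gripper_width: 0.509
```

Request:
send_rows(linear=[[0,0,1],[0,0,2.5],[0,0,4],[0,0,4],[0,0,2.5]], angular=[[0,0,0],[0,0,0],[0,0,0],[0,0,0],[0,0,0]], gripper=[-0.5,-0.5,-0.5,-0.5,-0.5])

```text
time: 59.82
position: [457.6, -163.6, 154.2]
eef_rot: [1.0, -0.009, 0.002, 0.001]
wrist_force: [1.1, -1.2, -3.0]
gripper_width: 0.506
```

Request:
send_rows(linear=[[0,-1.6,0],[0,-1.6,0],[0,-1.6,0],[-0.1,-1.6,0],[-0.1,-1.6,0]], angular=[[0,0,6.7],[0,0,6.7],[0,0,6.7],[0,0,6.7],[0,0,6.7]], gripper=[-0.5,-0.5,-0.5,-0.5,-0.5])

```text
time: 60.23
position: [454.1, -243.5, 149.8]
eef_rot: [0.959, 0.282, -0.001, -0.0]
wrist_force: [0.0, -0.3, -2.5]
gripper_width: 0.511
```

Request:
send_rows(linear=[[-0.1,-1.7,0],[-0.1,-1.7,0],[-0.1,-1.7,0],[0,-1.7,0],[0,-1.7,0]], angular=[[0,0,6.7],[0,0,6.7],[0,0,6.7],[0,0,6.7],[0,0,6.7]], gripper=[-0.5,-0.5,-0.5,-0.5,-0.5])

```text
time: 60.65
position: [450.9, -328.6, 149.5]
eef_rot: [0.837, 0.547, -0.001, -0.001]
wrist_force: [0.5, 0.4, -2.5]
gripper_width: 0.51
```

Request:
send_rows(linear=[[0,-1.7,0],[0,-1.7,0],[0,-1.6,0],[0,0,0],[0,0,0]], angular=[[0,0,6.7],[0,0,6.7],[0,0,6.6],[0,0,0],[0,0,0]], gripper=[-0.5,-0.5,-0.5,-0.5,-0.5])

```text
time: 61.07
position: [451.1, -377.9, 149.3]
eef_rot: [0.733, 0.681, -0.0, -0.001]
wrist_force: [-0.0, 0.5, -3.8]
gripper_width: 0.509
```

Request:
send_rows(linear=[[0,0,0],[0,0,0],[0,0,0],[0,0,0]], angular=[[0,0,0],[0,0,0],[0,0,0],[0,0,0]], gripper=[-0.5,-0.5,-0.5,-0.5])

```text
time: 61.4
position: [452.0, -377.0, 150.5]
eef_rot: [0.731, 0.682, 0.0, 0.0]
wrist_force: [-0.1, -0.5, -3.5]
gripper_width: 0.51
```

```bash
python3 chk.py 7
python3 - <<'E'
from h import *
g=np.load("pics/side7.npz")["p"];t=np.load("pics/top7.npz")["p"]
a=overlay("side",g,(451.6,-375.4,86),"b",8,(40,32)); save("s7",a)
E
```

```text
[ 452.  -377.   150.5] 86.02
top a foot [655.7 -91.9] 154.5 53.9 84.83 212
top c foot [ 643.1 -309.1] 127.6 52.2 -76.9 145
top b face [ 454.9 -337.7] 44.2 40.7 -0.82 132
top b foot [ 448.9 -315.7] 68.6 40.1 31.6 128
side a face [640.6 -74.7] 109.8 45.1 57.63 56
side a foot [638.  -77.8] 140.4 49.2 63.27 88
side c foot [ 633.4 -260.8] 45.9 32.2 14.85 63
side b face [ 451.1 -370.8] 117.8 48.2 85.33 121
side b foot [ 451.9 -338.4] 85.8 49.4 85.22 76
```

View pics/s7.png

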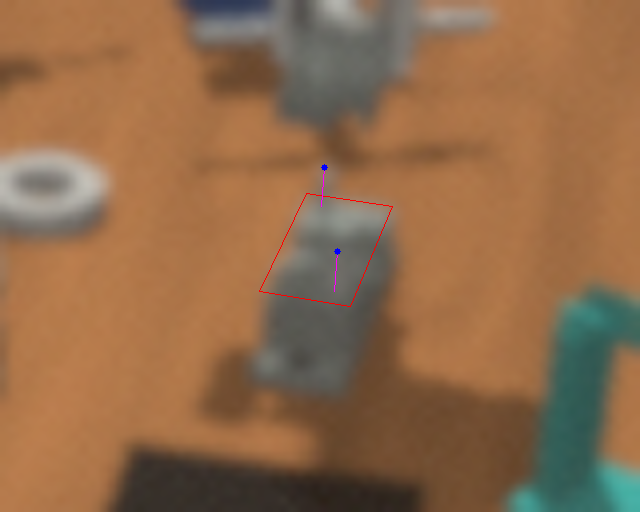

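Request:
send_rows(linear=[[0,0.06,-2],[0,0,-2],[0,0,-1.5],[0,0,-0.9],[0,0,0]], angular=[[0,0,0],[0,0,0],[0,0,0],[0,0,0],[0,0,0]], gripper=[-0.5,-0.5,-0.5,-0.5,-0.5])

```text
time: 61.92
position: [450.6, -375.7, 83.6]
eef_rot: [0.731, 0.682, -0.0, -0.003]
wrist_force: [-0.3, 0.2, -3.0]
gripper_width: 0.51
```

Request:
send_rows(linear=[[0,0,0],[0,0,0],[0,0,0],[0,0,0],[0,0,0]], angular=[[0,0,0],[0,0,0],[0,0,0],[0,0,0],[0,0,0]], gripper=[-0.5,-0.5,-0.5,-0.5,-0.5])

```text
time: 62.33
position: [452.3, -377.5, 87.4]
eef_rot: [0.731, 0.682, 0.0, 0.001]
wrist_force: [0.3, 0.1, -2.7]
gripper_width: 0.511
```

Request:
send_rows(linear=[[0,0,0],[0,0,0],[0,0,0]], angular=[[0,0,0],[0,0,0],[0,0,0]], gripper=[-0.5,-0.5,-0.5])

```text
time: 62.58
position: [451.9, -377.1, 86.4]
eef_rot: [0.731, 0.682, 0.0, 0.0]
wrist_force: [0.2, -0.1, -2.3]
gripper_width: 0.51
```

Request:
send_rows(linear=[[0,0.07,-0.4],[0,0,-0.4],[0,0,-0.4],[0,0,-0.4],[0,0,0]], angular=[[0,0,0],[0,0,0],[0,0,0],[0,0,0],[0,0,0]], gripper=[-0.5,-0.5,-0.5,-0.5,-0.5])

```text
time: 63.0
position: [451.2, -375.6, 68.6]
eef_rot: [0.731, 0.682, -0.0, -0.001]
wrist_force: [1.2, 0.2, -4.0]
gripper_width: 0.511
```

Request:
send_rows(linear=[[0,0,0],[0,0,0],[0,0,0]], angular=[[0,0,0],[0,0,0],[0,0,0]], gripper=[-0.5,-0.5,-0.5])

```text
time: 63.25
position: [452.0, -376.5, 70.6]
eef_rot: [0.731, 0.682, 0.0, 0.0]
wrist_force: [0.6, 0.1, -3.1]
gripper_width: 0.509
```

Studs are in the slots; home is at TCP ≈ 51.5.

Request:
send_rows(linear=[[0,0,-0.5],[0,0,-0.5],[0,0,-0.4],[0,0,-0.3],[0,0,0]], angular=[[0,0,0],[0,0,0],[0,0,0],[0,0,0],[0,0,0]], gripper=[-0.5,-0.5,-0.5,-0.5,-0.5])

```text
time: 63.67
position: [451.3, -375.8, 51.9]
eef_rot: [0.731, 0.682, -0.0, -0.001]
wrist_force: [-0.2, 1.2, -2.5]
gripper_width: 0.507
```

Request:
send_rows(linear=[[0,0,-0.15],[0,0,-0.1],[0,0,0],[0,0,0],[0,0,0]], angular=[[0,0,0],[0,0,0],[0,0,0],[0,0,0],[0,0,0]], gripper=[-0.5,-0.5,-0.5,-0.5,-0.5])

```text
time: 64.08
position: [451.9, -376.4, 51.6]
eef_rot: [0.731, 0.682, 0.0, 0.0]
wrist_force: [-1.4, 1.4, 1.7]
gripper_width: 0.503
```

Seated. Release, rise and retreat clear of the cameras' views of the bases.

Request:
send_rows(linear=[[0,0,0],[0,0,0],[0,0,0],[0,0,0],[0,0,0]], angular=[[0,0,0],[0,0,0],[0,0,0],[0,0,0],[0,0,0]], gripper=[0.1,0.2,0.4,0.5,0.5])

```text
time: 64.5
position: [452.0, -376.6, 50.9]
eef_rot: [0.731, 0.682, 0.0, 0.0]
wrist_force: [0.4, -0.5, 0.2]
gripper_width: 0.739
```

Request:
send_rows(linear=[[0,0,0.5],[0,0,1.5],[0,0,3],[0,0,4],[0,0,4]], angular=[[0,0,0],[0,0,0],[0,0,0],[0,0,0],[0,0,0]], gripper=[0.5,0.5,0.5,0.5,0.5])

```text
time: 64.92
position: [451.2, -375.7, 181.4]
eef_rot: [0.731, 0.682, -0.0, -0.001]
wrist_force: [0.5, -0.3, 0.3]
gripper_width: 0.749
```

Request:
send_rows(linear=[[0,0,4],[-1,3.5,1],[-1,3.5,1],[-1,3.5,1],[-1,3.5,1]], angular=[[0,0,0],[0,0,0],[0,0,0],[0,0,0],[0,0,0]], gripper=[0.5,0.5,0.5,0.5,0.5])

```text
time: 65.33
position: [411.3, -235.2, 261.9]
eef_rot: [0.732, 0.682, 0.0, 0.001]
wrist_force: [0.7, -0.0, -0.0]
gripper_width: 0.749
```

Request:
send_rows(linear=[[-0.5,3.7,0],[-0.5,3.7,0],[0,3.7,0],[0,3.7,0],[0,3.7,0]], angular=[[0,0,0],[0,0,0],[0,0,0],[0,0,0],[0,0,0]], gripper=[0.5,0.5,0.5,0.5,0.5])

```text
time: 65.75
position: [401.4, -49.8, 261.6]
eef_rot: [0.732, 0.682, 0.001, 0.001]
wrist_force: [0.5, 0.1, 0.1]
gripper_width: 0.751
```

Request:
send_rows(linear=[[0,3.7,0],[0,3.7,0],[0,3.7,0],[0,3.7,0],[0,3.7,0]], angular=[[0,0,0],[0,0,0],[0,0,0],[0,0,0],[0,0,0]], gripper=[0.5,0.5,0.5,0.5,0.5])

```text
time: 66.17
position: [401.4, 135.5, 261.6]
eef_rot: [0.731, 0.682, 0.001, 0.001]
wrist_force: [1.1, 0.3, -0.6]
gripper_width: 0.748
```

Request:
send_rows(linear=[[0,3.7,0],[0,3.7,0],[0,0,0],[0,0,0],[0,0,0]], angular=[[0,0,0],[0,0,0],[0,0,0],[0,0,0],[0,0,0]], gripper=[0.5,0.5,0.5,0.5,0.5])

```text
time: 66.58
position: [401.8, 207.3, 261.0]
eef_rot: [0.731, 0.682, -0.0, 0.0]
wrist_force: [-0.2, 0.2, -0.4]
gripper_width: 0.75
```

Run:
```python
from h import *
p,d=grab("top","top8");s,ds=grab("side","side8");P=cloud("top",d).reshape(-1,3)
B=dict(a=(658.2,-92.1,83.7),c=(637.6,-294.2,105.4),b=(451.6,-375.4,86))
for k,b in B.items():
    r=np.hypot(P[:,0]-b[0],P[:,1]-b[1])
    a=np.deg2rad(b[2]);dx=P[:,:2]-b[:2];lx=dx@[np.cos(a),np.sin(a)];ly=dx@[-np.sin(a),np.cos(a)]
    foot=P[(r<90)&(P[:,2]>7)&(P[:,2]<19)]; print(k,"foot",*rect(trim(foot[:,:2])))
    fl=P[(r<75)&(P[:,2]>53)&(P[:,2]<64)];print("  flange",*rect(trim(fl[:,:2])))
    for n,m in(("+fl",(lx>33)&(lx<54)&(abs(ly)<20)),("-fl",(lx<-33)&(lx>-54)&(abs(ly)<20)),("arch",(abs(lx)>8)&(abs(lx)<17)&(abs(ly)<20))): print("  ",n,np.median(P[m][:,2]).round(1))
q=P[(abs(P[:,0]-653)<25)&(abs(P[:,1]-89)<25)&(P[:,2]>175)&(P[:,2]<205)];print("handle",rect(q[:,:2]),np.median(q[:,2]))
r1=np.hstack([overlay("top",p,B[k],k,4.4,(30,26),45) for k in"acb"]); r2=np.hstack([cv2.resize(s[110:250,190:330],(396,371)),cv2.resize(p[60:250,60:370],(396,371))])
save("fin",np.vstack([r1,r2[:,:792]]))
```

```text
a foot [659. -92.] 149.5 51.8 82.77
  flange [659.  -92.2] 111.9 48.6 82.0
   +fl 58.5
   -fl 57.6
   arch 74.9
c foot [ 644.1 -309.8] 123.2 51.1 -75.5
  flange [ 645.2 -317.5] 97.7 48.2 -73.23
   +fl 7.1
   -fl 75.9
   arch 65.2
b foot [ 450.2 -373.8] 150.9 54.2 85.09
  flange [ 453.7 -377.1] 114.5 48.2 87.29
   +fl 59.5
   -fl 59.4
   arch 75.3
handle (array([652.7,  88.1]), 20.6, 18.9, -12.85) 189.70597002195905
```

View pics/fin.png

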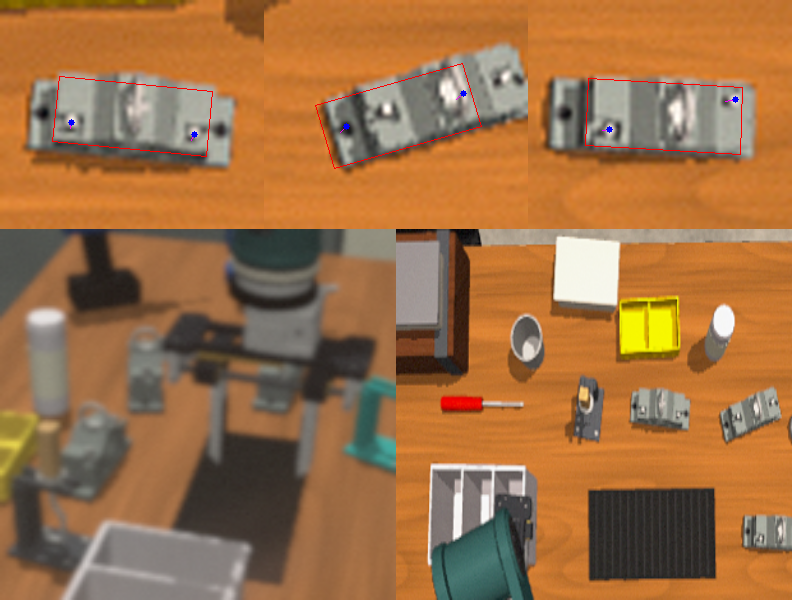

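Base_c, with its cap on, was knocked about 4 cm aside after I left it. I'm checking whether its cap is still flush and square.

Run:
```python
from h import *
p,d=grab("top","top9");P=cloud("top",d).reshape(-1,3)
c0=np.array([650,-333])
r=np.hypot(P[:,0]-c0[0],P[:,1]-c0[1])
f=P[(r<95)&(P[:,2]>7)&(P[:,2]<19)];F=rect(trim(f[:,:2]));print("foot",F)
k=P[(r<80)&(P[:,2]>53)&(P[:,2]<64)];K=rect(trim(k[:,:2]));print("flange",K)
for b in((*F[0],F[3]),(451.6,-375.4,86),(658.2,-92.1,83.7)):
    a=np.deg2rad(b[2]);dx=P[:,:2]-b[:2];lx=dx@[np.cos(a),np.sin(a)];ly=dx@[-np.sin(a),np.cos(a)]
    print([np.median(P[m][:,2]).round(1) for m in((lx>46)&(lx<54)&(abs(ly)<20),(lx<-46)&(lx>-54)&(abs(ly)<20),(abs(lx)>18)&(abs(lx)<27)&(abs(ly)<20))])
def bp(x0,y0,x1,y1,P): return
P0=cloud("top",np.load("pics/top0.npz")["d"])
for t,Q in(("0",P0.reshape(-1,3)),("9",P)):
    s=Q[(np.hypot(Q[:,0]-620,Q[:,1]+453)<70)&(Q[:,2]>12)&(Q[:,2]<26)&(Q[:,1]<-415)];print("bearing",t,rect(trim(s[:,:2])) if len(s)>5 else len(s))
save("fc",overlay("top",p,(*F[0],F[3]%180),"c",10,(32,24),45))
```

```text
foot (array([ 647.3, -324. ]), 151.4, 51.9, -75.68)
flange (array([ 646.9, -325. ]), 112.5, 48.9, -73.5)
[np.float64(55.9), np.float64(56.7), np.float64(66.1)]
[np.float64(57.8), np.float64(58.6), np.float64(66.6)]
[np.float64(57.5), np.float64(56.3), np.float64(65.2)]
bearing 0 (array([ 625.6, -461.3]), 69.6, 68.9, -35.96)
bearing 9 (array([ 625.2, -460.1]), 70.6, 69.5, 87.08)
```

View pics/fc.png

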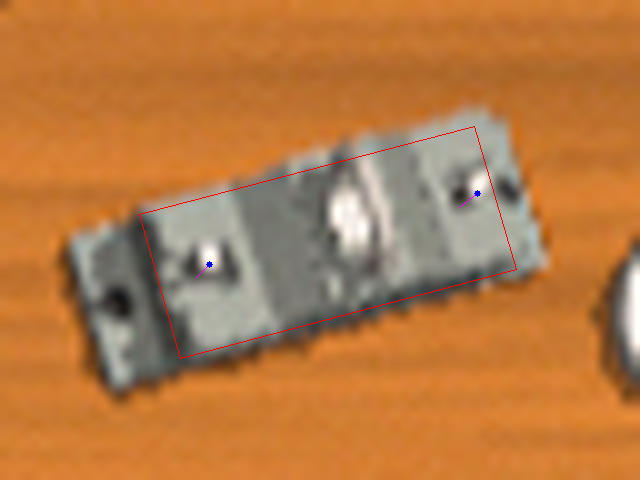

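Run:
```python
from h import *
fr=[robot.read_camera("top") for _ in range(10)]
d=np.array([f[1] for f in fr]);d[d==0]=np.nan;d=np.nanmedian(d,0);d=np.nan_to_num(d);P=cloud("top",d).reshape(-1,3)
np.savez("pics/avg.npz",p=np.mean([f[0] for f in fr],0).astype(np.uint8),d=d)
for n,c,a0 in(("a",(658.2,-92.1),83.7),("c",(647.3,-324),105),("b",(451.6,-375.4),86)):
    a=np.deg2rad(a0);R=np.array([[np.cos(a),np.sin(a)],[-np.sin(a),np.cos(a)]])
    L=(P[:,:2]-c)@R.T; z=P[:,2]
    def fit(m,W,xr):  # long-side lines -> yaw, y-offset
        q=L[m]; bins=np.arange(xr[0],xr[1],4); 
        hi=[(b+2,np.max(q[(q[:,0]>=b)&(q[:,0]<b+4),1])) for b in bins if ((q[:,0]>=b)&(q[:,0]<b+4)).sum()>4]
        lo=[(b+2,np.min(q[(q[:,0]>=b)&(q[:,0]<b+4),1])) for b in bins if ((q[:,0]>=b)&(q[:,0]<b+4)).sum()>4]
        out=[]
        for s in(hi,lo):
            s=np.array(s); 
            if len(s)>3: t=np.polyfit(s[:,0],s[:,1],1); out+= [round(np.degrees(t[0]),2),round(t[1],1)]
        return out
    fm=(z>8)&(z<19)&(abs(L[:,0])<85)&(abs(L[:,1])<40); cm=(z>50)&(z<66)&(abs(L[:,0])<62)&(abs(L[:,1])<32)
    print(n,"foot rect",*rect(trim(L[fm])),"cap rect",*rect(trim(L[cm])),"cap lines",fit(cm,24,(-54,54)))
    for nm,m in(("+",(L[:,0]>46)&(L[:,0]<54)),("-",(L[:,0]<-46)&(L[:,0]>-54))): 
        m=m&(abs(L[:,1])<20)&(z>45);print("  fl",nm,np.median(z[m]).round(2),end="")
    print()
```

```text
a foot rect [ 0.1 -0.4] 150.0 51.8 -0.41 cap rect [-0.6  1. ] 111.7 48.1 1.1 cap lines [np.float64(-0.64), np.float64(22.6), np.float64(0.55), np.float64(-21.4)]
  fl + 58.75  fl - 58.69
c foot rect [-0.1 -0.4] 150.8 50.8 -0.39 cap rect [-1.7  0.2] 112.8 48.0 1.79 cap lines [np.float64(1.97), np.float64(22.9), np.float64(2.26), np.float64(-21.9)]
  fl + 58.63  fl - 59.19
b foot rect [-0.1 -1. ] 151.0 51.9 0.3 cap rect [-1.8 -2.2] 113.3 48.1 1.26 cap lines [np.float64(1.04), np.float64(21.1), np.float64(1.2), np.float64(-25.5)]
  fl + 58.72  fl - 59.4
```

```bash
python3 -c "
from rig import robot
print(robot.get_obs()['time'],robot.hand_in())"
```

```text
the job is handed in; nothing more can be done
67.2333 None
```

All three caps are fitted on their own bases, and I handed the job in at 67 s of the 210 s allowed. I fished each one out of the tank with the hook and stood all three upright on the mat. Then I hung the hook back on its bracket and fitted cap_a, cap_c and cap_b, in that order. No cap was dropped, and the fingers never touched one inside the tank.

**Last checks (camera depth):**
- **Seating:** all six flanges read 58.6–59.4 mm high, against 59 mm when fully home.
- **Squareness:** cap_a and cap_b sit within about 1–1.5° of their bases. Cap_c read about 2°. The measurement itself is good to roughly 1°, and the bolt slots allow some play, so I left cap_c as it was.
- **Hook:** its handle is within about 1–2 mm of where it hung before.
- **Bench items:** the bearing read within about 1 mm of its start. I did not measure the screwdriver, spray can, bits box and tin, but they looked in place in the last overview.

**Disturbance:** base_c was knocked about 3 cm aside, with its cap already on, after I had left it. The cap stayed seated, and I did not move the base back.

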